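# Pull the cores and stack the castings

## Task

The resin castings in the gang mould have cured, and most of them still hold their aluminium core. Break each core free by twisting it to and fro while easing it upward, never lifting a casting out of its bay with the core still stuck in it, and stand the core on its flat end in the white tray. Pile all three emptied castings flat and squarely on top of one another in the middle of the curing board, long sides along those of the board, and leave the blue mould half and the roll of tape where they are.

Things in the scene. Friction and masses are not known exactly. Their poses are not given: they have to be found in the camera images.
- gang_mould: Gang mould fixed to the bench: plywood base 91 x 284 x 8 mm with low aluminium rails, three bays in a row along its own y. Origin: middle of the underside, on the bench. The bay floors are 8 mm above it, at own y = -88, 0 and +88 mm; the rails and cross walls between bays end 18 mm above the bench and stop a casting from turning (about 1.5 mm play all round). Its pose varies.
- board_top (a point): Centre of the top face of the curing board, a plywood board 100 x 130 x 12 mm fixed to the bench, with a thin steel sheet in the middle; z up, own y along its 130 mm length. It stands to the right of the mould or beyond it, changing places with the tray.
- tray_floor (a point): Middle of the inner floor (4 mm above the underside) of the core tray, a loose low white plastic tray, outside 92 x 200 x 20 mm, walls 4 mm, a 9 mm grip lip at each end, own y along its 200 mm length, z up. It may get pushed about during the work.
- casting0_mid (a point): Centre of casting 0: a flat pale-grey resin block with a round 35 mm through-bore in the middle, 58 mm (own x) x 78 mm (own y) x 28 mm high (own z), 0.2 to 0.35 kg; at the start in the bay at mould y = -88 mm with its upper 18 mm standing proud of the rails.
- core0_wing (a point): Centre of the wing grip of core 0 (0.16 kg, aluminium), stuck in casting 0 at the start: an upright bar 14 mm thick (own x), 42 mm long (own y), 32 mm high (own z, 16 mm above and below this point) on a round 42 mm collar 4 mm thick that rests on the casting; below it a round plug 27 mm long, 33 mm across, narrowing to a flat 29 mm end. May be absent (pulled before).
- core0_foot (a point): Centre of the flat lower end of core 0, 47 mm below its wing point; own z runs up the core. It stands by itself on this end. The bore holds the plug by friction, about 10 to 15 N: pulled straight, the casting comes up too. While turned to and fro (0.25 rad or more, under 0.35 Nm) it follows a slow pull; 12 mm up it is loose, at 28 mm it is out.
- casting1_mid (a point): Centre of casting 1: a flat pale-grey resin block with a round 35 mm through-bore in the middle, 58 mm (own x) x 78 mm (own y) x 28 mm high (own z), 0.2 to 0.35 kg; at the start in the bay at mould y = 0 mm with its upper 18 mm standing proud of the rails.
- core1_wing (a point): Centre of the wing grip of core 1 (0.16 kg, aluminium), stuck in casting 1 at the start: an upright bar 14 mm thick (own x), 42 mm long (own y), 32 mm high (own z, 16 mm above and below this point) on a round 42 mm collar 4 mm thick that rests on the casting; below it a round plug 27 mm long, 33 mm across, narrowing to a flat 29 mm end. May be absent (pulled before).
- core1_foot (a point): Centre of the flat lower end of core 1, 47 mm below its wing point; own z runs up the core. It stands by itself on this end. The bore holds the plug by friction, about 10 to 15 N: pulled straight, the casting comes up too. While turned to and fro (0.25 rad or more, under 0.35 Nm) it follows a slow pull; 12 mm up it is loose, at 28 mm it is out.
- casting2_mid (a point): Centre of casting 2: a flat pale-grey resin block with a round 35 mm through-bore in the middle, 58 mm (own x) x 78 mm (own y) x 28 mm high (own z), 0.2 to 0.35 kg; at the start in the bay at mould y = 88 mm with its upper 18 mm standing proud of the rails.
- core2_wing (a point): Centre of the wing grip of core 2 (0.16 kg, aluminium), stuck in casting 2 at the start: an upright bar 14 mm thick (own x), 42 mm long (own y), 32 mm high (own z, 16 mm above and below this point) on a round 42 mm collar 4 mm thick that rests on the casting; below it a round plug 27 mm long, 33 mm across, narrowing to a flat 29 mm end. May be absent (pulled before).
- core2_foot (a point): Centre of the flat lower end of core 2, 47 mm below its wing point; own z runs up the core. It stands by itself on this end. The bore holds the plug by friction, about 10 to 15 N: pulled straight, the casting comes up too. While turned to and fro (0.25 rad or more, under 0.35 Nm) it follows a slow pull; 12 mm up it is loose, at 28 mm it is out.
- mould_half: Bystander: blue silicone mould half lying flat, 60 x 85 x 24 mm, at the right beyond the work, before a small tin; origin at its underside. Leave alone.
- masking_tape: Bystander: roll of masking tape lying flat, 104 mm across, 25 mm high, at the far right; origin at its underside. Leave alone.
Mind the look-alikes: they are no part of the job. Leave any green look-alike of the part that bears core1_wing alone.

How it is judged:
At the end, for the whole second after the job is handed in: Cores upright (7 degrees), flat end on the tray floor; castings flat in one pile on the board, within 6 mm and 5 degrees of one another, within 15 mm of the board centre each way and 7 degrees of its long side; all at rest, the tray flat on the bench (horizontal distance between casting0_mid and casting1_mid below 0.006 m and horizontal distance between each of casting0_mid, casting1_mid and casting2_mid below 0.006 m and angle between the y axis of casting0_mid and the y axis of casting1_mid, either way round below 0.09 rad and angle between the y axis of each of casting0_mid, casting1_mid and the y axis of casting2_mid, either way round below 0.09 rad and x of casting0_mid in the frame of board_top between -0.015 and 0.015 m and y of casting0_mid in the frame of board_top between -0.015 and 0.015 m and angle between the y axis of each of casting0_mid, casting1_mid, casting2_mid and the y axis of board_top, either way round below 0.12 rad and angle between each of casting0_mid, casting1_mid, casting2_mid, tray_floor's own z axis and vertical below 0.06 rad and z of casting0_mid in the frame of board_top between 0.01 and 0.076 m and x of core0_foot in the frame of tray_floor between -0.042 and 0.042 m and y of core0_foot in the frame of tray_floor between -0.096 and 0.096 m and z of each of core0_foot, core1_foot, core2_foot in the frame of tray_floor below 0.004 m and angle between each of core0_foot, core1_foot, core2_foot's own z axis and vertical below 0.12 rad and linear speed of each of casting0, core0, casting1, core1, casting2, core2 below 0.02 m/s and x of casting1_mid in the frame of board_top between -0.015 and 0.015 m and y of casting1_mid in the frame of board_top between -0.015 and 0.015 m and z of casting1_mid in the frame of board_top between 0.01 and 0.076 m and x of core1_foot in the frame of tray_floor between -0.042 and 0.042 m and y of core1_foot in the frame of tray_floor between -0.096 and 0.096 m and x of casting2_mid in the frame of board_top between -0.015 and 0.015 m and y of casting2_mid in the frame of board_top between -0.015 and 0.015 m and z of casting2_mid in the frame of board_top between 0.01 and 0.076 m and x of core2_foot in the frame of tray_floor between -0.042 and 0.042 m and y of core2_foot in the frame of tray_floor between -0.096 and 0.096 m and height (world z) of tray_floor below 0.012 m); the robot touches nothing.
It fails at once if a casting is lifted out of its bay with the core still stuck in it (z of core0_foot in the frame of gang_mould above 0.021 m and z of casting0_mid in the frame of core0_foot between 0.009 and 0.02 m and horizontal distance between core0_foot and casting0_mid below 0.008 m).
It fails at once if a casting is lifted out of its bay with the core still stuck in it (z of core1_foot in the frame of gang_mould above 0.021 m and z of casting1_mid in the frame of core1_foot between 0.009 and 0.02 m and horizontal distance between core1_foot and casting1_mid below 0.008 m).
It fails at once if a casting is lifted out of its bay with the core still stuck in it (z of core2_foot in the frame of gang_mould above 0.021 m and z of casting2_mid in the frame of core2_foot between 0.009 and 0.02 m and horizontal distance between core2_foot and casting2_mid below 0.008 m).
It fails at once if the blue mould half or the roll of tape is knocked aside (distance of any of mould_half, masking_tape from where it was at the start of the episode above 0.03 m).
Of core0, core1, core2 only 2 to 3 are there at a start; the rules pass over those that are not, and their reading is None.
At some moment in a run one of core_tray may be knocked a few centimetres aside while the robot is not near it.
It also fails if it takes over 210 s, if anything falls off the work surface, if the arm or the gripper's body presses on something with over 40 N, if the wrist force passes 120 N, or if a joint passes its speed limit or range.

## Robot

A 7-joint arm with a two-finger parallel gripper is mounted at the origin on a cart in front of the work surface, level with it; the furniture and walls round the work are solid. World frame = base frame: x ahead of the robot, y to its left, z up, the work surface at z = 0. Lengths are in m, angles in rad, forces in N, time in s.
With the tool pointing down it reaches from about 0.425 to 0.95 m from the base axis. Payload 4.7 kg.
Tool frame: the origin (TCP) lies at the very end of the fingers, on their centre line; the grasp point (between the pads) lies 19 mm behind it; x points along the fingers, y is the direction in which the jaws open and shut, and the axes are right-handed (so a half turn about x gives the same grasp; the last joint's range is limited). The gripper opens to 87 mm and grips with 3 to 60 N. Pads are 19 mm wide; open, the fingers measure 117 mm over their backs; the gripper's body (75 mm by 190 mm) begins 51 mm behind the grasp point.
Start: joints at [-1.265, 0.469, -0.049, 1.532, 0.024, 1.141, -0.082], TCP at [0.222, 0.638, 0.223] pointing down, gripper open.
Joint ranges: [-2.59, 2.59], [-0.33, 1.99], [-1.39, 1.29], [0.1, 2.45], [-1.04, 4.18], [0.21, 1.99], [-2.66, 2.66]. Speed limits (rad/s): [2.57, 2.57, 3.14, 3.14, 3.14, 3.14, 3.14].

## Interface

Orientations are given as a unit quaternion [w, x, y, z].
In Python, from cell import robot gives the robot as it stands. The module is installed in compiled form; this text tells all that it offers.
- The arm moves only by the tool servo_tool, never from a script. Its arguments are lists of equal length, an entry for each row: "claw": the closure, from -1 (fully open) to 1 (shut); "offset": the shift along the tool's x, y, z in m, a list of three; "yaw": the turn about the tool's x in rad. A call has 1 to 5 rows; each row shifts and turns the commanded pose from where the row before left it, along the tool's axes as they then stand; what a row does not reach is not made up. A row lasts 1/8 s, in which the tool goes at most 62.5 mm and 10.7 degrees, less where a joint would pass 70% of its speed; a pose out of reach is approached as far as the arm can. A call is refused whole if a number of a shift passes 0.0625 or a number of a turn 0.188, either way. A call with a gripper value outside its range is refused whole. The fingers move at their own pace and stop on an object; "newtons" is the grip in N (left out, the last holds). Time passes only in rows, so rows that do not move let the fingers close. It gives the time, the measured TCP pose, the force and the opening at its end, in the units of the state.
- robot.get_obs(): the state, without advancing time (a new reading comes with each control period).
- robot.snapshot(name): name is "scene" or "side" or "wrist"; returns a dict with "pixels" (480x640x3 uint8, red, green, blue), "K" (3x3 intrinsics, pixels), "k1" (the pictures are not rectified: a ray, as slopes to the right and down, at radius r is drawn at 1 + k1 r^2 times it, then the intrinsics apply), "R" (3x3) and "t" (3): a world point X has camera coordinates R X + t; the wrist camera has in their place "mount" (4x4, takes a point from camera to tool coordinates, whose origin is the TCP and whose axes are the tool frame's). Camera axes: x right, y down, z forward; pixel columns grow to the right and rows downward; lengths in m; the calibration is good to about 2 mm. A picture is of the moment at which its call begins: read the wrist's pose just before it. There is no depth.
- robot.finish_job(): hands the job in, once; it reports no verdict.
The state is a dict: "clock": time; "joint_pos": joint angles; "qd": joint speeds; "effort": joint torques, N m; "position": TCP position; "tool_rot": TCP orientation; "force": force on the tool from outside, world axes, zero at the start; "moment": the same for the moment, N m; "width": finger opening in m.
Only numpy, scipy, OpenCV 4.12 (cv2) and the standard library are available. Lean on these libraries where they do the work, as an engineer would, in place of code of your own. Each camera call takes 0.05 s, during which the arm holds its last target. There are 200 camera calls.

## Working session

There is one attempt and no reset: what is moved stays moved. The work goes in short steps, Python scripts to look and compute and a tool call to move; the robot and the scene stay as the last step left them, time stands still between calls to the robot, and variables do not carry over. Pictures are saved under pics/ and viewed, about 12 in all and at most 16, crops included, and the job is handed in when it is done.

Besides the shell and the picture viewer there is one more tool, called after "Emit:" as name([rows], argument=value, ...), one row to a line, values as JSON. servo_tool: Moves the arm, as the interface text tells. Its arguments: {"type":"object","properties":{"claw":{"type":"array"},"offset":{"type":"array"},"yaw":{"type":"array"},"newtons":{"type":"number"}},"required":["claw","offset","yaw"]}

```bash
mkdir -p pics; cat > h.py <<'E'
import numpy as np, cv2
from cell import robot
from scipy.spatial.transform import Rotation as Ro
def cam(s,obs=None):
    K=np.array(s["K"]);k1=s["k1"]
    if "R" in s: return K,k1,np.array(s["R"]),np.array(s["t"])
    q=obs["tool_rot"];T=np.eye(4);T[:3,:3]=Ro.from_quat([q[1],q[2],q[3],q[0]]).as_matrix();T[:3,3]=obs["position"]
    M=np.linalg.inv(T@np.array(s["mount"]));return K,k1,M[:3,:3],M[:3,3]
def proj(c,X):
    K,k1,R,t=c;p=np.atleast_2d(X)@R.T+t;p=p/p[:,2:];r2=(p[:,:2]**2).sum(1);p[:,:2]*=(1+k1*r2)[:,None];return (p@K.T)[:,:2]
def ray(c,uv,z):
    K,k1,R,t=c;d=np.array([(uv[0]-K[0,2])/K[0,0],(uv[1]-K[1,2])/K[1,1]]);u=d.copy()
    for _ in range(30): u=d/(1+k1*(u@u))
    o=-R.T@t;v=R.T@np.array([u[0],u[1],1]);return o+v*(z-o[2])/v[2]
def snap(n,f):
    o=robot.get_obs();s=robot.snapshot(n);cv2.imwrite(f,s["pixels"][:,:,::-1]);c=cam(s,o);np.savez(f+".npz",K=c[0],k1=c[1],R=c[2],t=c[3]);return s,c
def load(f):
    d=np.load(f+".npz");return d["K"],float(d["k1"]),d["R"],d["t"]
E
python3 - <<'E'
from h import *
for n in("scene","side"):
    s,c=snap(n,f"pics/{n}0.png");print(n,c[0].tolist(),c[1],(-c[2].T@c[3]))
o=robot.get_obs();print(o)
E
```

```text
scene [[442.73106432510923, 0.0, 315.1056661084607], [0.0, 442.73106432510923, 239.49593085903172], [0.0, 0.0, 1.0]] 0.009837786212923496 [0.02551619 0.60282517 0.56362032]
side [[459.4740011071891, 0.0, 318.4832385914586], [0.0, 459.4740011071891, 244.88478766865643], [0.0, 0.0, 1.0]] -0.10080856139102344 [ 0.46695597 -1.0541871   0.71065334]
{'clock': 0.1, 'joint_pos': array([-1.26492458,  0.46938075, -0.04861186,  1.53358278,  0.02411061,
        1.14100993, -0.0822577 ]), 'qd': array([-0.0001526 , -0.00049519,  0.00095269, -0.0014459 ,  0.00207008,
        0.00057463, -0.00055342]), 'effort': array([ 8.92383414e-04, -5.09168172e+01, -8.13307520e-02, -2.36828220e+01,
       -6.15548808e-02,  3.44380201e-02,  4.99159728e-05]), 'position': array([0.22157459, 0.63701622, 0.22158746]), 'tool_rot': array([ 0.69714618,  0.11714688,  0.69731202, -0.11840507]), 'force': array([ 0.3124402 ,  0.11507351, -0.80223923]), 'moment': array([-0.04312391, -0.03211884,  0.06646701]), 'width': 0.08698284854695262}
```

```bash
sleep 1; ls pics
```

```text
scene0.png
scene0.png.npz
side0.png
side0.png.npz
```

View pics/scene0.png

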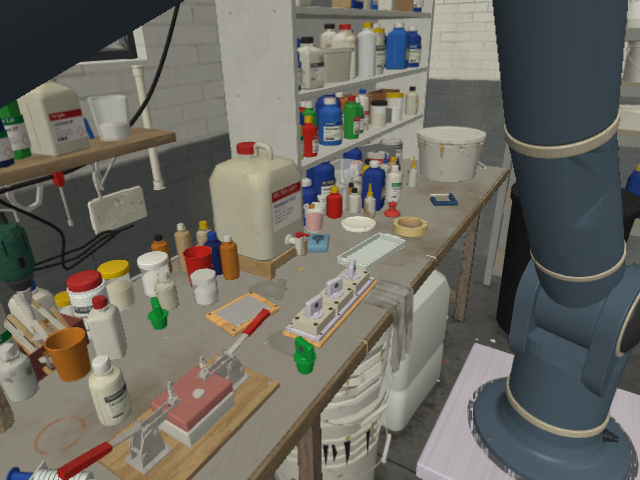

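View pics/side0.png

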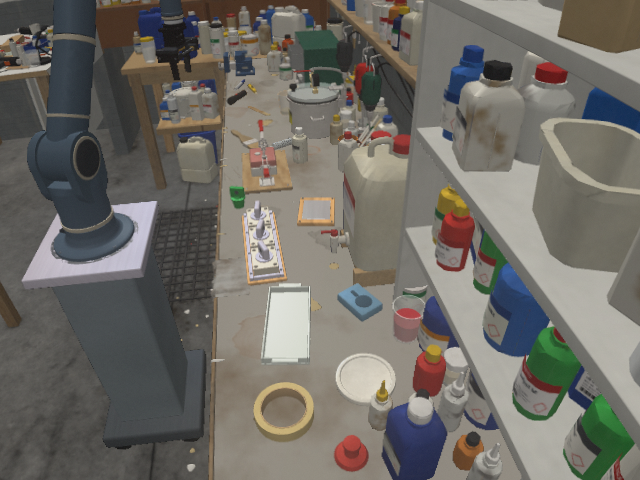

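The first two pictures show the following:
- **Scene:** the mould with the cores sits at about (335,300), with the board at (243,312) and the tray at (372,249). There are green look-alikes at (304,355) and (158,313).
- **Side:** the mould is at (263,245), the board at (317,210), the tray at (287,322), the blue mould half at (360,300) and the tape at (284,410). The green look-alike is at (237,196).

Next I'll take crops.

```bash
python3 - <<'E'
import cv2
a=cv2.imread("pics/side0.png");cv2.imwrite("pics/sidec.png",cv2.resize(a[180:372,220:345],None,fx=3.1,fy=3.1,interpolation=cv2.INTER_CUBIC))
b=cv2.imread("pics/scene0.png");cv2.imwrite("pics/scenec.png",cv2.resize(b[225:375,200:410],None,fx=3.8,fy=3.8,interpolation=cv2.INTER_CUBIC))
from h import *
c=load("pics/side0.png")
for n,uv,z in[("m_near",(247,210),.008),("m_near2",(278,209),.008),("m_far",(249,280),.008),("mfar2",(284,279),.008),("b",(302,199),.012),("b",(335,199),.012),("b",(300,223),.012),("b",(334,224),.012),("t",(272,286),.02),("t",(309,287),.02),("t",(264,357),.02),("t",(308,358),.02),("green",(237,205),0)]: print(n,ray(c,uv,z).round(3))
E
```

```text
m_near [0.415 0.045 0.008]
m_near2 [0.501 0.034 0.008]
m_far [ 0.412 -0.252  0.008]
mfar2 [ 0.492 -0.262  0.008]
b [0.574 0.069 0.012]
b [0.667 0.052 0.012]
b [ 0.554 -0.051  0.012]
b [ 0.642 -0.071  0.012]
t [ 0.463 -0.294  0.02 ]
t [ 0.544 -0.311  0.02 ]
t [ 0.435 -0.49   0.02 ]
t [ 0.516 -0.505  0.02 ]
green [0.386 0.089 0.   ]
```

View pics/scenec.png

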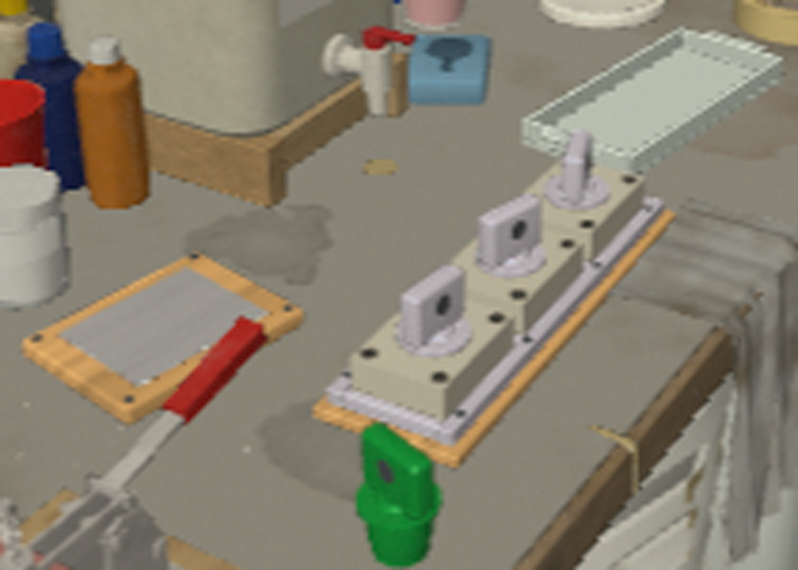

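View pics/sidec.png

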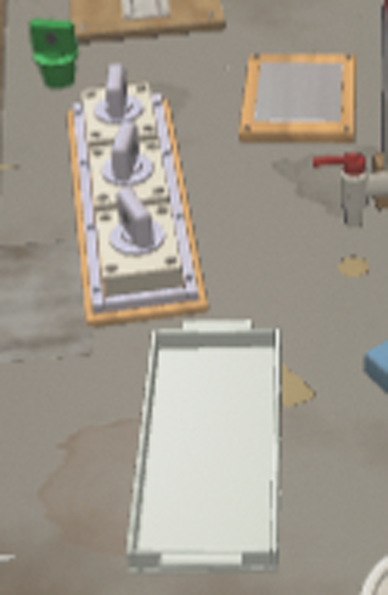

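There are three aluminium cores, at scene-crop (432,300), (512,230) and (577,165). The only look-alike nearby is the green core at (398,490), which I'll leave alone. Next I'll move over the mould and look with the wrist camera.

```bash
cat >> h.py <<'E'
def axes(o):
    q=o["tool_rot"];return Ro.from_quat([q[1],q[2],q[3],q[0]]).as_matrix()
def st():
    o=robot.get_obs();A=axes(o);print("t",round(o["clock"],2),"p",o["position"].round(4),"y-ax ang",round(np.arctan2(A[1,1],A[0,1]),4),"down",A[:,0].round(4),"F",np.round(o["force"],1),"w",round(o["width"],4),"q7",o["joint_pos"][6].round(3));return o,A
def go(tgt,ang=None,o=None):
    """print tool-axes shift to world target TCP and needed yaw (yaw first, then shift)"""
    o=o or robot.get_obs();A=axes(o);y=0
    a=np.arctan2(A[1,1],A[0,1])
    if ang is not None:
        d=(ang-a+np.pi/2)%np.pi-np.pi/2;y=-d
    B=A@Ro.from_rotvec([y,0,0]).as_matrix()
    print("yaw",round(y,4),"shift",(B.T@(np.array(tgt)-o["position"])).round(4),"noturn shift",(A.T@(np.array(tgt)-o["position"])).round(4))
E
python3 - <<'E'
from h import *
o,A=st();print(A.round(3));print(robot.snapshot("wrist")["mount"])
print("dir1");go([.50,.30,.36]);
print(A.T@np.array([-.03,-.40,-.06]))
E
```

```text
t 0.1 p [0.2216 0.637  0.2216] y-ax ang 1.2361 down [-5.0e-04 -1.7e-03 -1.0e+00] F [ 0.3  0.1 -0.8] w 0.087 q7 -0.082
[[-0.001  0.328  0.945]
 [-0.002  0.945 -0.328]
 [-1.    -0.002  0.   ]]
[[-2.92211529e-04 -2.62231854e-01  9.65004855e-01 -1.61722392e-01]
 [ 9.99999904e-01  2.37515481e-04  3.67351132e-04  9.64994673e-04]
 [-3.25534760e-04  9.65004870e-01  2.62231759e-01 -7.03563619e-02]
 [ 0.00000000e+00  0.00000000e+00  0.00000000e+00  1.00000000e+00]]
dir1
yaw 0 shift [-0.1379 -0.2271  0.3737] noturn shift [-0.1379 -0.2271  0.3737]
[ 0.0607019  -0.38755188  0.10304766]
```

Emit:
servo_tool([
  [-0.02,-0.0325,0.0534],
  [-0.02,-0.0325,0.0534],
  [-0.02,-0.0325,0.0534],
  [-0.02,-0.0325,0.0534],
  [-0.02,-0.0325,0.0534],
], claw=[-1,-1,-1,-1,-1], yaw=[0,0,0,0,0], newtons=25)

```text
clock: 0.78
position: [0.412, 0.4061, 0.3183]
tool_rot: [0.697, 0.118, 0.697, -0.118]
force: [0.1, 0.1, 0.5]
width: 0.0868
```

Emit:
servo_tool([
  [-0.02,-0.0325,0.0534],
  [-0.02,-0.0325,0.0534],
  [0.009,-0.057,0.009],
  [0.009,-0.057,0.009],
  [0.009,-0.057,0.009],
], claw=[-1,-1,-1,-1,-1], yaw=[0,0,0,0,0])

```text
clock: 1.4
position: [0.4555, 0.1436, 0.3284]
tool_rot: [0.697, 0.118, 0.697, -0.118]
force: [1.4, -0.4, 0.1]
width: 0.087
```

Emit:
servo_tool([
  [0.009,-0.057,0.009],
  [0.009,-0.057,0.009],
  [0.009,-0.057,0.009],
  [0.009,-0.057,0.009],
  [0,0,0],
], claw=[-1,-1,-1,-1,-1], yaw=[0,0,0,0,0])

```text
clock: 2.02
position: [0.4134, -0.0857, 0.2924]
tool_rot: [0.696, 0.121, 0.697, -0.121]
force: [0.9, 0.6, 0.2]
width: 0.0872
```

Emit:
servo_tool([
  [0,0,0],
  [0,0,0],
], claw=[-1,-1], yaw=[0,0])

```text
clock: 2.28
position: [0.4156, -0.0801, 0.2929]
tool_rot: [0.697, 0.117, 0.697, -0.117]
force: [0.7, -0.8, -0.2]
width: 0.0872
```

```bash
python3 - <<'E'
from h import *
st();s,c=snap("wrist","pics/w1.png");print(-c[2].T@c[3])
a=s["pixels"][:,:,::-1];cv2.imwrite("pics/w1b.png",cv2.resize(a,(800,600),interpolation=cv2.INTER_CUBIC))
for n,X in[("board",[.61,0,.012]),("tray",[.49,-.4,.004]),("mould",[.455,-.11,.008])]:print(n,proj(c,X)*1.25)
E
```

```text
t 2.27 p [ 0.4156 -0.0801  0.2929] y-ax ang 1.2389 down [ 1.e-04  1.e-04 -1.e+00] F [ 0.7 -0.8 -0.2] w 0.0872 q7 1.314
[ 0.34937851 -0.05630978  0.45461095]
board [[520.48726014 391.07248801]]
tray [[156.74761567 400.8929523 ]]
mould [[382.67452753 295.17590189]]
```

View pics/w1b.png

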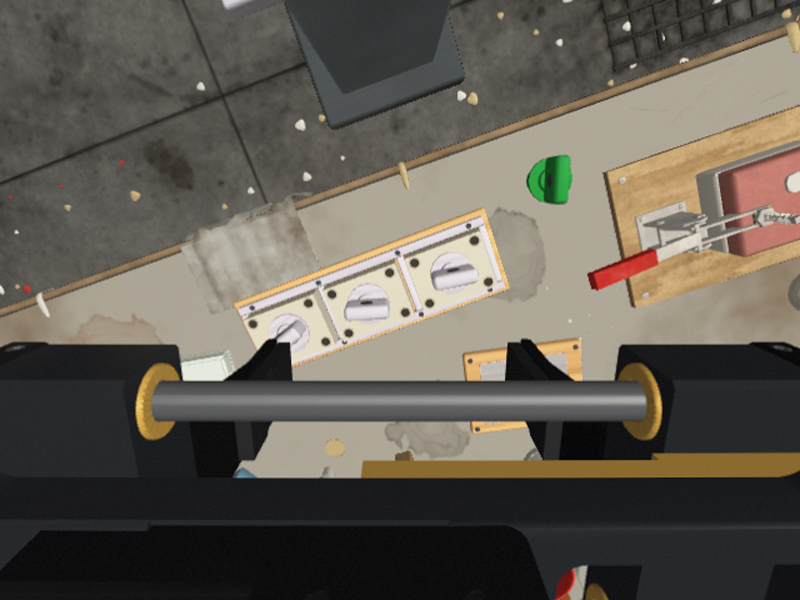

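The wrist picture shows the mould from (235,303) to (509,290), with wings at (452,275), (366,306) and (291,333). The board is at (522,385), the green look-alike at (550,180) and the red clamp handle tip at (598,275). I'll fit poses from these readings and check them with an overlay.

```bash
python3 - <<'E'
from h import *
from scipy.optimize import least_squares
w=load("pics/w1.png");s=load("pics/side0.png");sc=load("pics/scene0.png")
S=lambda u,v:(u/3.1+220,v/3.1+180)
C=lambda u,v:(u/3.8+200,v/3.8+225)
W=lambda u,v:(u*.8,v*.8)
def rect(p,hx,hy,z,sx,sy):
    return [p[0]+np.cos(p[2])*sx*hx-np.sin(p[2])*sy*hy,p[1]+np.sin(p[2])*sx*hx+np.cos(p[2])*sy*hy,z]
def fit(name,obs,hx,hy,z,p0):
    f=lambda p:np.concatenate([(proj(c,rect(p,hx,hy,z,sx,sy))[0]-uv)*(1 if c is w else .7) for c,uv,sx,sy in obs])
    r=least_squares(f,p0);print(name,r.x.round(4),"res",r.fun.round(1));return r.x
m=fit("mould",[(w,W(485,209),-1,1),(w,W(509,290),1,1),(w,W(235,303),-1,-1),(s,S(72,110),-1,1),(s,S(165,100),1,1),(s,S(88,322),-1,-1),(s,S(207,304),1,-1),
 (sc,C(458,465),-1,1),(sc,C(314,410),1,1),(sc,C(675,210),-1,-1)],.0455,.142,.008,[.455,-.11,0])
b=fit("board",[(w,W(463,353),-1,-1),(w,W(581,339),-1,1),(s,S(248,55),-1,1),(s,S(354,55),1,1),(s,S(241,135),-1,-1),(s,S(355,135),1,-1),
 (sc,C(24,343),1,1),(sc,C(195,253),1,-1),(sc,C(302,310),-1,-1),(sc,C(130,415),-1,1)],.05,.065,.012,[.61,0,0])
t=fit("tray",[(s,S(151,329),-1,1),(s,S(279,330),1,1),(s,S(128,557),-1,-1),(s,S(277,556),1,-1)],.046,.1,.02,[.49,-.4,0])
np.savez("poses.npz",m=m,b=b,t=t)
# clamp tip triangulate
f=lambda X:np.concatenate([proj(w,X)[0]-W(594,277),proj(sc,X)[0]-C(252,330)])
r=least_squares(f,[.5,.15,.1]);print("tip",r.x.round(3),r.fun.round(1))
# wings: bores tops
for k in(-1,0,1):
    p=[m[0]-np.sin(m[2])*k*.088,m[1]+np.cos(m[2])*k*.088]
    print("wingtop",k,np.round(p,4),(proj(w,[*p,.072])*1.25).round(1))
im=cv2.imread("pics/w1.png")[150:310,170:420];im=cv2.resize(im,None,fx=3.2,fy=3.2,interpolation=cv2.INTER_CUBIC)
def dl(P):
    cv2.polylines(im,[((proj(w,P)-[170,150])*3.2).astype(int)],True,(0,0,255),1)
dl(np.array([rect(m,.0455,.142,.008,a,c) for a,c in((1,1),(1,-1),(-1,-1),(-1,1))]))
dl(np.array([rect(m,.029,.132,.036,a,c) for a,c in((1,1),(1,-1),(-1,-1),(-1,1))]))
dl(np.array([rect(b,.05,.065,.012,a,c) for a,c in((1,1),(1,-1),(-1,-1),(-1,1))]))
cv2.imwrite("pics/w1c.png",im)
E
```

```text
mould [ 0.4517 -0.1223  0.0295] res [-0.3 -1.2  1.3 -0.8 -2.2 -0.2 -0.5  0.1  1.5 -0.3 -0.   0.1  0.8  0.5
 -1.8 -1.4 -2.1 -1.  -0.9  0. ]
board [ 0.6061  0.0052 -0.1934] res [-0.7  0.1 -0.1 -1.   0.1 -0.3  0.4 -0.1 -0.9 -0.4 -0.4 -0.1 -1.4 -0.8
 -0.2 -0.9  0.1 -0.3 -1.3 -0.8]
tray [ 0.4876 -0.4022 -0.1393] res [ 0.   0.7  0.2 -0.  -0.4 -0.1  0.2 -0.4]
tip [0.478 0.076 0.094] [-0.1 -0.2 -0.4 -0.2]
wingtop -1 [ 0.4543 -0.2102] [[280.1 345.1]]
wingtop 0 [ 0.4517 -0.1223] [[366.6 313.6]]
wingtop 1 [ 0.4491 -0.0343] [[456.7 280.8]]
```

View pics/w1c.png

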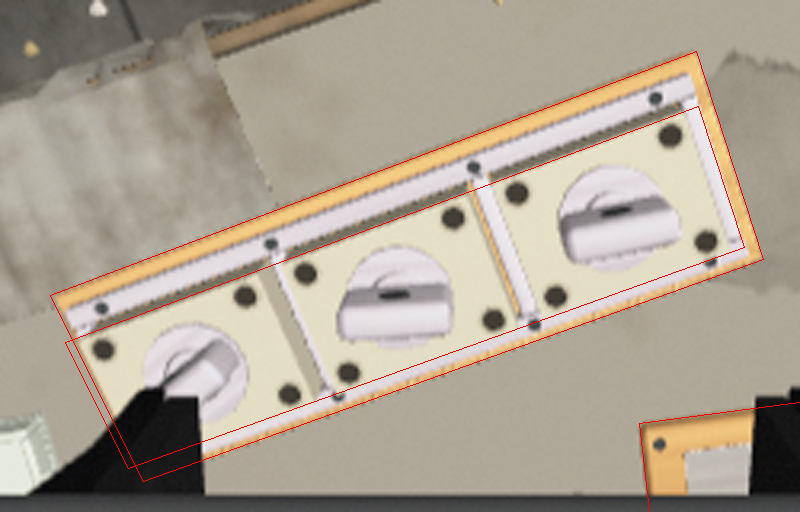

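The overlay fits to about 2 mm. In the crop the casting centres are at (612,216), (399,296) and (196,371), and the wing tops at (620,238), (397,318) and about (190,390). Next I'll work out the angles.

```bash
python3 - <<'E'
from h import *
w=load("pics/w1.png");m=np.load("poses.npz")["m"]
P=lambda u,v:(u/3.2+170,v/3.2+150)
for k,(u,v) in zip((2,1,0),((612,216),(399,296),(196,371))):
    j=k-1;print("casting",k,ray(w,P(u,v),.036).round(4),"model",round(m[0]-np.sin(m[2])*j*.088,4),round(m[1]+np.cos(m[2])*j*.088,4))
H=[ray(w,P(*q),.036) for q in((103,349),(245,296),(305,273),(453,217),(517,192),(670,135))];H=np.array(H)
print("row angle",np.arctan(np.polyfit(H[:,1],H[:,0],1)[0]))
for n,a,b in(("2lo",(572,265),(680,240)),("2up",(565,233),(672,208)),("1lo",(340,340),(450,333)),("1up",(345,303),(450,300)),("0up",(163,382),(220,342)),("0right",(200,382),(238,352))):
    A=ray(w,P(*a),.072);B=ray(w,P(*b),.072);d=B-A;print(n,((A+B)/2).round(4),"len",np.linalg.norm(d).round(4),"ang",round(np.arctan2(d[1],d[0]),3))
print("w2 top",ray(w,P(620,238),.072),ray(w,P(397,318),.072))
st()
E
```

```text
casting 2 [ 0.4481 -0.0344  0.036 ] model 0.4491 -0.0343
casting 1 [ 0.4515 -0.123   0.036 ] model 0.4517 -0.1223
casting 0 [ 0.4543 -0.2106  0.036 ] model 0.4543 -0.2102
row angle -0.03568729862272669
2lo [ 0.4539 -0.0355  0.072 ] len 0.0392 ang 1.475
2up [ 0.4419 -0.0347  0.072 ] len 0.0385 ang 1.475
1lo [ 0.4566 -0.1239  0.072 ] len 0.0401 ang 1.306
1up [ 0.4445 -0.1185  0.072 ] len 0.0378 ang 1.269
0up [ 0.4416 -0.1976  0.072 ] len 0.0268 ang 1.854
0right [ 0.4466 -0.1888  0.072 ] len 0.0187 ang 1.91
w2 top [ 0.44813065 -0.03595098  0.072     ] [ 0.45022419 -0.12079308  0.072     ]
t 2.33 p [ 0.4156 -0.0802  0.2929] y-ax ang 1.239 down [ 1.e-04  0.e+00 -1.e+00] F [-0.3  1.5  0.1] w 0.0868 q7 1.315
```

Emit:
servo_tool([
  [0.015,0,0],
  [0.015,0,0],
  [0.015,0,0],
  [0.015,0,0],
  [0.015,0,0],
], claw=[-1,-1,-1,-1,-1], yaw=[0.167,0.167,0.167,0.167,0.167])

```text
clock: 2.95
position: [0.4155, -0.0805, 0.2174]
tool_rot: [0.589, 0.391, 0.589, -0.391]
force: [-0.5, -0.2, -0.3]
width: 0.0869
```

Emit:
servo_tool([
  [0.015,0,0],
  [0.015,0,0],
  [0.015,0,0],
  [0,0,0],
  [0,0,0],
], claw=[-0.3,-0.3,-0.3,-0.3,-0.3], yaw=[0.167,0.167,0.167,0,0])

```text
clock: 3.58
position: [0.4157, -0.0811, 0.1733]
tool_rot: [0.475, 0.524, 0.475, -0.523]
force: [0.0, 0.2, -0.5]
width: 0.0572
```

```bash
python3 - <<'E'
from h import *
st();go([.4484,-.0350,.15],-.096);go([.4484,-.035,.044],-.096)
E
```

```text
t 3.58 p [ 0.4157 -0.0811  0.1733] y-ax ang -0.0963 down [ 6.e-04  0.e+00 -1.e+00] F [ 0.   0.2 -0.5] w 0.0572 q7 0.075
yaw -0.0003 shift [ 0.0233  0.0281 -0.049 ] noturn shift [ 0.0233  0.0281 -0.049 ]
yaw -0.0003 shift [ 0.1293  0.028  -0.049 ] noturn shift [ 0.1293  0.028  -0.049 ]
```

Emit:
servo_tool([
  [0,0.028,-0.049],
  [0,0,0],
  [0.032,0,0],
  [0.032,0,0],
  [0.032,0,0],
], claw=[-0.3,-0.3,-0.3,-0.3,-0.3], yaw=[0,0,0,0,0])

```text
clock: 4.2
position: [0.4484, -0.0357, 0.0766]
tool_rot: [0.475, 0.524, 0.475, -0.523]
force: [1.2, 0.5, 0.0]
width: 0.0566
```

Emit:
servo_tool([
  [0.032,0,0],
  [0,0,0],
  [0,0,0],
], claw=[-0.3,-0.3,-0.3], yaw=[0,0,0])

```text
clock: 4.58
position: [0.4488, -0.0358, 0.0459]
tool_rot: [0.475, 0.525, 0.474, -0.524]
force: [0.3, 0.9, -0.2]
width: 0.0562
```

```bash
python3 - <<'E'
from h import *
st();go([.4484,-.035,.044],-.096);s,c=snap("wrist","pics/w2.png")
E
```

```text
t 4.58 p [ 0.4488 -0.0358  0.0459] y-ax ang -0.0997 down [ 1.8e-03  2.0e-04 -1.0e+00] F [ 0.3  0.9 -0.2] w 0.0562 q7 0.138
yaw -0.0037 shift [ 0.0019 -0.0005 -0.0008] noturn shift [ 0.0019 -0.0005 -0.0008]
```

View pics/w2.png

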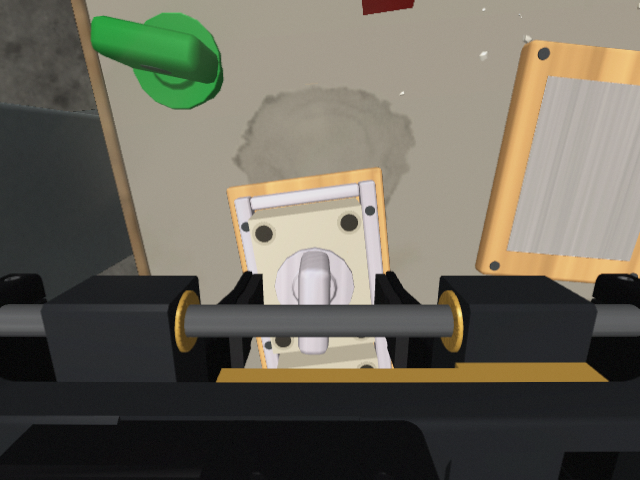

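Wing 2 (313,300) lies midway between the fingers and parallel to them, so I'll close on it and start twisting.

Emit:
servo_tool([
  [0.001,0,0],
  [0,0,0],
  [0,0,0],
  [0,0,0],
  [0,0,0],
], claw=[1,1,1,1,1], yaw=[0,0,0,0,0], newtons=45)

```text
clock: 5.25
position: [0.4474, -0.0355, 0.0438]
tool_rot: [-0.474, -0.524, -0.475, 0.525]
force: [-2.6, -0.7, 1.4]
width: 0.0144
```

Emit:
servo_tool([
  [0,0,0],
  [0,0,0],
  [-0.0005,0,0],
  [-0.001,0,0],
], claw=[1,1,1,1], yaw=[0.17,0.17,-0.17,-0.17])

```text
clock: 5.75
position: [0.447, -0.0355, 0.0447]
tool_rot: [-0.475, -0.523, -0.476, 0.524]
force: [1.1, -0.8, -4.1]
width: 0.0139
```

```bash
python3 - <<'E'
from h import *
o,A=st();print(o["moment"])
E
```

```text
t 5.75 p [ 0.447  -0.0355  0.0447] y-ax ang -0.095 down [-1.8e-03 -3.0e-04 -1.0e+00] F [ 1.1 -0.8 -4.1] w 0.0139 q7 0.14
[-0.22608858 -0.00692074 -0.14612285]
```

Emit:
servo_tool([
  [-0.001,0,0],
  [-0.001,0,0],
  [-0.001,0,0],
  [-0.001,0,0],
  [-0.001,0,0],
], claw=[1,1,1,1,1], yaw=[-0.17,-0.17,0.17,0.17,0.17])

```text
clock: 6.38
position: [0.447, -0.0356, 0.0497]
tool_rot: [-0.426, -0.563, -0.427, 0.564]
force: [0.2, -0.0, -5.0]
width: 0.0138
```

Emit:
servo_tool([
  [-0.001,0,0],
  [-0.001,0,0],
  [-0.001,0,0],
  [-0.001,0,0],
  [-0.001,0,0],
], claw=[1,1,1,1,1], yaw=[0.17,-0.17,-0.17,-0.17,-0.17])

```text
clock: 7.0
position: [0.4469, -0.0356, 0.0548]
tool_rot: [0.557, 0.435, 0.558, -0.436]
force: [-0.8, -0.6, -2.9]
width: 0.0137
```

```bash
python3 - <<'E'
from h import *
o,A=st();s,c=snap("wrist","pics/w3.png")
E
```

```text
t 7.0 p [ 0.4469 -0.0356  0.0548] y-ax ang 0.2449 down [-0.0021  0.     -1.    ] F [-0.8 -0.6 -2.9] w 0.0137 q7 0.407
```

View pics/w3.png

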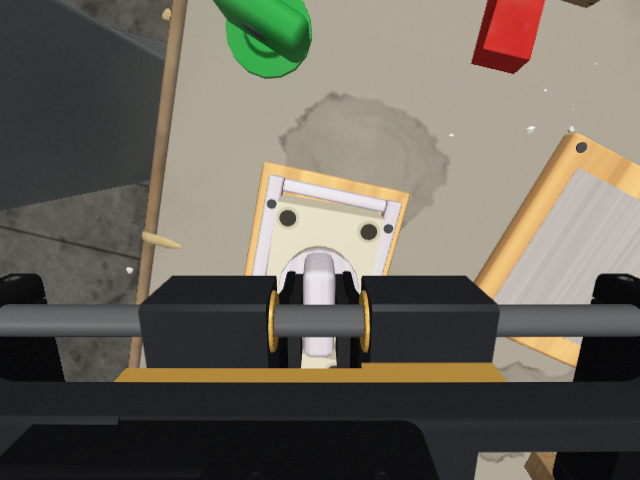

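The casting stays down: its hole spacing of 81 px against 86 px fits only a camera that has risen 10 mm. The core is coming out, so I'll keep twisting past 12 mm and then lift.

Emit:
servo_tool([
  [-0.001,0,0],
  [-0.001,0,0],
  [-0.001,0,0],
  [-0.001,0,0],
  [-0.0015,0,0],
], claw=[1,1,1,1,1], yaw=[0.17,0.17,0.17,-0.17,-0.17])

```text
clock: 7.68
position: [0.4477, -0.0354, 0.0606]
tool_rot: [0.518, 0.481, 0.518, -0.481]
force: [1.3, 0.4, -1.9]
width: 0.0139
```

Emit:
servo_tool([
  [-0.002,0,0],
  [-0.005,0,0],
  [-0.01,0,0],
  [-0.02,0,0],
  [-0.02,0,0],
], claw=[1,1,1,1,1], yaw=[0.17,0,0,0,0])

```text
clock: 8.3
position: [0.4479, -0.0356, 0.1189]
tool_rot: [0.475, 0.524, 0.475, -0.524]
force: [0.5, -0.1, -1.9]
width: 0.0136
```

Emit:
servo_tool([
  [-0.02,0,0],
  [0,0,0],
  [0,0,0],
], claw=[1,1,1], yaw=[0,0,0])

```text
clock: 8.68
position: [0.4474, -0.0355, 0.1375]
tool_rot: [-0.474, -0.524, -0.475, 0.524]
force: [-0.3, 0.0, -0.9]
width: 0.0139
```

```bash
python3 - <<'E'
from h import *
o,A=st();s,c=snap("side","pics/s1.png");im=s["pixels"][:,:,::-1]
cv2.imwrite("pics/s1c.png",cv2.resize(im[150:380,210:360],None,fx=2.6,fy=2.6,interpolation=cv2.INTER_CUBIC))
t=np.load("poses.npz")["t"];print(t)
for d in(-.06,0,.06):
    X=[t[0]-np.sin(t[2])*d,t[1]+np.cos(t[2])*d,.15];print(d,X);go(X,t[2])
E
```

```text
t 8.68 p [ 0.4474 -0.0355  0.1375] y-ax ang -0.0995 down [-7.e-04  2.e-04 -1.e+00] F [-0.3  0.  -0.9] w 0.0139 q7 0.021
[ 0.4875951  -0.40217291 -0.13929406]
-0.06 [np.float64(0.4792644612183977), np.float64(-0.46159176324612766), 0.15]
yaw 0.0397 shift [-0.0128  0.0908  0.4175] noturn shift [-0.0128  0.0742  0.4208]
0 [np.float64(0.4875951040222293), np.float64(-0.402172907733126), 0.15]
yaw 0.0397 shift [-0.0128  0.0908  0.3575] noturn shift [-0.0128  0.0766  0.3608]
0.06 [np.float64(0.49592574682606083), np.float64(-0.3427540522201243), 0.15]
yaw 0.0397 shift [-0.0128  0.0908  0.2975] noturn shift [-0.0128  0.0789  0.3009]
```

View pics/s1c.png

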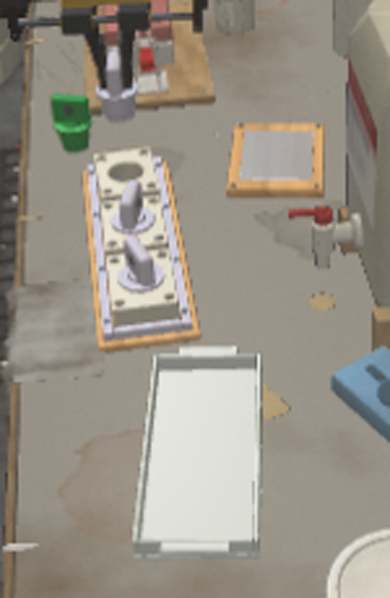

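The core is out at s1c (117,85), casting 2 has stayed in its bay at (126,175), and the tray is still where it was. I'll carry the core to the far end of the tray.

Emit:
servo_tool([
  [0,0.0082,0.047],
  [0,0.0082,0.047],
  [0,0.0082,0.047],
  [0,0.0082,0.047],
  [0,0.0082,0.047],
], claw=[1,1,1,1,1], yaw=[0,0,0,0,0])

```text
clock: 9.35
position: [0.4647, -0.2746, 0.1367]
tool_rot: [-0.474, -0.524, -0.475, 0.525]
force: [0.1, -0.1, -1.4]
width: 0.0137
```

Emit:
servo_tool([
  [0,0.0082,0.047],
  [0,0.0082,0.047],
  [0,0.0082,0.047],
  [0,0.0086,0.045],
  [0,0,0],
], claw=[1,1,1,1,1], yaw=[0,0,0,0,0])

```text
clock: 9.98
position: [0.4774, -0.4661, 0.1363]
tool_rot: [-0.473, -0.524, -0.473, 0.527]
force: [-0.5, 0.9, -2.7]
width: 0.0133
```

Emit:
servo_tool([
  [0,0,0],
  [0.025,0,0],
  [0.025,0,0],
  [0.025,0,0],
  [0,0,0],
], claw=[1,1,1,1,1], yaw=[0,0,0,0,0])

```text
clock: 10.6
position: [0.4792, -0.4586, 0.0604]
tool_rot: [0.473, 0.524, 0.477, -0.524]
force: [-0.7, 0.9, -1.4]
width: 0.0136
```

```bash
python3 - <<'E'
from h import *
o,A=st();go([.4793,-.4616,.041])
s,c=snap("side","pics/s2.png");im=s["pixels"][:,:,::-1]
cv2.imwrite("pics/s2c.png",cv2.resize(im[150:380,210:360],None,fx=2.6,fy=2.6,interpolation=cv2.INTER_CUBIC))
a=cv2.imread("pics/s1.png").astype(int);d=np.abs(a-im).sum(2);ys,xs=np.where(d[280:370,250:320]>60);print(len(ys),ys.min()+280,ys.max()+280,xs.min()+250,xs.max()+250)
E
```

```text
t 10.6 p [ 0.4792 -0.4586  0.0604] y-ax ang -0.0978 down [-0.0037  0.0047 -1.    ] F [-0.7  0.9 -1.4] w 0.0136 q7 0.909
yaw 0 shift [0.0194 0.0005 0.0031] noturn shift [0.0194 0.0005 0.0031]
2443 280 344 250 319
```

Emit:
servo_tool([
  [0.01,0,0.002],
  [0.008,0,0],
  [0.001,0,0],
  [0,0,0],
  [0,0,0],
], claw=[1,1,1,1,1], yaw=[0,0,0,0,0])

```text
clock: 11.28
position: [0.4796, -0.4641, 0.0441]
tool_rot: [0.475, 0.524, 0.474, -0.524]
force: [0.6, -0.3, -1.8]
width: 0.0138
```

Emit:
servo_tool([
  [0.0005,0,0],
  [0.0005,0,0],
  [0.0005,0,0],
  [0,0,0],
  [0,0,0],
], claw=[1,1,1,1,1], yaw=[0,0,0,0,0])

```text
clock: 11.9
position: [0.4795, -0.4639, 0.0423]
tool_rot: [0.474, 0.524, 0.474, -0.524]
force: [0.1, -0.0, -1.8]
width: 0.0138
```

```bash
python3 - <<'E'
from h import *
st()
E
```

```text
t 11.9 p [ 0.4795 -0.4639  0.0423] y-ax ang -0.1 down [-0.e+00  1.e-04 -1.e+00] F [ 0.1 -0.  -1.8] w 0.0138 q7 0.922
```

View pics/s2c.png

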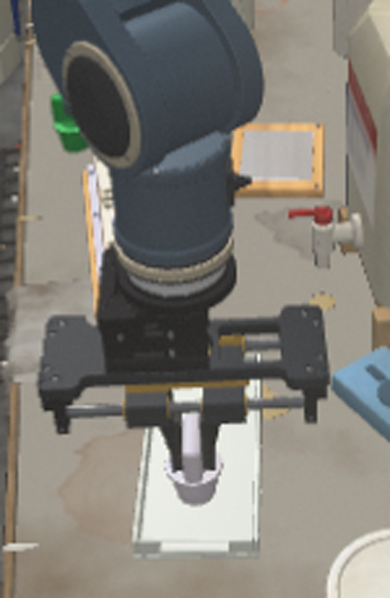

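The core hangs over the tray at s2c (195,485) and isn't touching the floor yet, so I'll ease it down.

Emit:
servo_tool([
  [0.0005,0,0],
  [0.0005,0,0],
  [0.0005,0,0],
  [0.0005,0,0],
  [0,0,0],
], claw=[1,1,1,1,1], yaw=[0,0,0,0,0])

```text
clock: 12.52
position: [0.4795, -0.4638, 0.0402]
tool_rot: [0.474, 0.524, 0.474, -0.524]
force: [0.1, -0.2, -1.5]
width: 0.0134
```

Emit:
servo_tool([
  [0.0005,0,0],
  [0.0005,0,0],
  [0,0,0],
  [0,0,0],
], claw=[1,1,1,1], yaw=[0,0,0,0])

```text
clock: 13.02
position: [0.4795, -0.4639, 0.0393]
tool_rot: [0.474, 0.524, 0.474, -0.524]
force: [-0.3, -0.5, -0.8]
width: 0.0139
```

Emit:
servo_tool([
  [0.0005,0,0],
  [0,0,0],
  [0,0,0],
  [0,0,0],
  [0,0,0],
], claw=[1,1,-0.3,-0.3,-0.3], yaw=[0,0,0,0,0])

```text
clock: 13.65
position: [0.4796, -0.464, 0.0389]
tool_rot: [0.474, 0.524, 0.474, -0.524]
force: [0.1, 0.8, -0.4]
width: 0.036
```

Emit:
servo_tool([
  [-0.015,0,0],
  [-0.03,0,0],
  [-0.04,0,0],
  [-0.03,0,0],
  [0,0,0],
], claw=[-0.3,-0.3,-0.3,-0.3,-0.3], yaw=[0,0,0,0,0.185])

```text
clock: 14.28
position: [0.4806, -0.4659, 0.1585]
tool_rot: [0.425, 0.568, 0.42, -0.566]
force: [-0.4, -0.8, -0.6]
width: 0.0565
```

```bash
python3 - <<'E'
from h import *
st();go([.4516,-.1226,.10],-.285)
E
```

```text
t 14.28 p [ 0.4806 -0.4659  0.1585] y-ax ang -0.2905 down [ 0.0061 -0.0043 -1.    ] F [-0.4 -0.8 -0.6] w 0.0565 q7 0.702
yaw -0.0055 shift [ 0.0568 -0.1248 -0.3214] noturn shift [ 0.0568 -0.1266 -0.3207]
```

Emit:
servo_tool([
  [0.006,-0.018,-0.046],
  [0.006,-0.018,-0.046],
  [0.006,-0.018,-0.046],
  [0.006,-0.018,-0.046],
  [0.006,-0.018,-0.046],
], claw=[-0.3,-0.3,-0.3,-0.3,-0.3], yaw=[0,0,0,0,0])

```text
clock: 14.9
position: [0.4581, -0.2166, 0.1248]
tool_rot: [0.424, 0.567, 0.423, -0.565]
force: [0.5, 0.1, -0.2]
width: 0.0569
```

Emit:
servo_tool([
  [0.006,-0.018,-0.046],
  [0.006,-0.018,-0.046],
  [0,0,0],
  [0,0,0],
  [0,0,0],
], claw=[-0.3,-0.3,-0.3,-0.3,-0.3], yaw=[0,0,0,0,0])

```text
clock: 15.52
position: [0.4496, -0.1211, 0.1124]
tool_rot: [0.424, 0.567, 0.423, -0.566]
force: [-0.6, -0.1, 0.9]
width: 0.0567
```

```bash
python3 - <<'E'
from h import *
st();go([.4516,-.1226,.045],-.285);snap("wrist","pics/w4.png")
E
```

```text
t 15.53 p [ 0.4496 -0.1211  0.1124] y-ax ang -0.2877 down [ 1.4e-03 -6.0e-04 -1.0e+00] F [-0.6 -0.1  0.9] w 0.0567 q7 0.122
yaw -0.0027 shift [0.0674 0.0023 0.0009] noturn shift [0.0674 0.0023 0.0009]
```

View pics/w4.png

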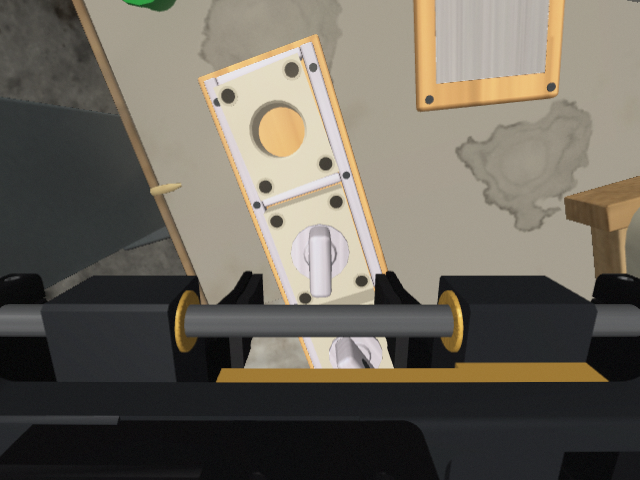

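Wing 1 at (320,260) is parallel to the jaws. I'll descend, grip and begin the twist.

Emit:
servo_tool([
  [0.025,0.0023,0.0009],
  [0.022,0,0],
  [0.02,0,0],
  [0,0,0],
  [0,0,0],
], claw=[-0.3,-0.3,-0.3,-0.3,-0.3], yaw=[0,0,0,0,0])

```text
clock: 16.2
position: [0.4515, -0.1218, 0.0454]
tool_rot: [0.424, 0.566, 0.423, -0.566]
force: [0.7, 0.9, 0.7]
width: 0.0566
```

Emit:
servo_tool([
  [0,0,0],
  [0,0,0],
  [0,0,0],
  [0,0,0],
  [0,0,0],
], claw=[1,1,1,1,1], yaw=[0,0,0,0,0])

```text
clock: 16.82
position: [0.451, -0.1209, 0.0449]
tool_rot: [-0.424, -0.566, -0.424, 0.566]
force: [-2.6, 1.2, 1.3]
width: 0.0145
```

Emit:
servo_tool([
  [0,0,0],
  [0,0,0],
  [-0.0005,0,0],
  [-0.001,0,0],
], claw=[1,1,1,1], yaw=[0.17,0.17,-0.17,-0.17])

```text
clock: 17.32
position: [0.4505, -0.1206, 0.0457]
tool_rot: [-0.425, -0.564, -0.426, 0.565]
force: [-0.1, -0.4, -6.0]
width: 0.0135
```

```bash
python3 - <<'E'
from h import *
st()
E
```

```text
t 17.32 p [ 0.4505 -0.1206  0.0457] y-ax ang -0.2798 down [-0.0015  0.     -1.    ] F [-0.1 -0.4 -6. ] w 0.0135 q7 0.228
```

Emit:
servo_tool([
  [-0.001,0,0],
  [-0.001,0,0],
  [-0.001,0,0],
  [-0.001,0,0],
  [-0.001,0,0],
], claw=[1,1,1,1,1], yaw=[-0.17,-0.17,0.17,0.17,0.17])

```text
clock: 17.95
position: [0.4508, -0.1209, 0.0509]
tool_rot: [-0.373, -0.601, -0.373, 0.601]
force: [0.7, -0.3, -5.2]
width: 0.0139
```

Emit:
servo_tool([
  [-0.001,0,0],
  [-0.001,0,0],
  [-0.001,0,0],
  [-0.001,0,0],
  [0,0,0],
], claw=[1,1,1,1,1], yaw=[0.17,-0.17,-0.17,-0.17,-0.17])

```text
clock: 18.58
position: [0.4498, -0.1205, 0.055]
tool_rot: [0.514, 0.484, 0.516, -0.485]
force: [-2.6, 1.3, -0.2]
width: 0.0136
```

```bash
python3 - <<'E'
from h import *
st();s,c=snap("wrist","pics/w5.png")
# predicted hole pixels of casting1 holes if down / if raised 9mm (holes from w4)
w4=load("pics/w4.png")
for uv in((336,201),(276,221)):
    X=ray(w4,uv,.036);print(proj(c,X).round(1),proj(c,X+[0,0,.009]).round(1))
g=s["pixels"][:,:,::-1];g=g[:300];m=(g.max(2)<75).astype(np.uint8)
n,l,S,C=cv2.connectedComponentsWithStats(m)
for i in range(1,n):
    if 80<S[i,4]<900:print(C[i].round(1),S[i,4])
E
```

```text
t 18.57 p [ 0.4498 -0.1205  0.055 ] y-ax ang 0.0601 down [-0.0028  0.001  -1.    ] F [-2.6  1.3 -0.2] w 0.0136 q7 0.489
[[361.2 230.2]] [[363.2 234.3]]
[[278.7 228.3]] [[276.7 232.3]]
[365.7 180. ] 200
[281.1 181.1] 191
[358.2 228. ] 183
[276.6 229.1] 177
[ 30.7 238. ] 113
[ 71.6 257.5] 570
[292.2 287.1] 541
[344.7 287.1] 547
```

Emit:
servo_tool([
  [-0.001,0,0],
  [-0.001,0,0],
  [-0.001,0,0],
  [-0.001,0,0],
  [-0.0015,0,0],
], claw=[1,1,1,1,1], yaw=[0.17,0.17,0.17,-0.17,-0.17])

```text
clock: 19.25
position: [0.4509, -0.1208, 0.0605]
tool_rot: [-0.471, -0.527, -0.471, 0.527]
force: [0.3, 0.2, -1.0]
width: 0.0138
```

Emit:
servo_tool([
  [-0.002,0,0],
  [-0.005,0,0],
  [-0.01,0,0],
  [-0.02,0,0],
  [-0.02,0,0],
], claw=[1,1,1,1,1], yaw=[0.17,0,0,0,0])

```text
clock: 19.88
position: [0.4511, -0.121, 0.1189]
tool_rot: [0.424, 0.566, 0.424, -0.566]
force: [-0.1, -0.8, -1.6]
width: 0.0137
```

Emit:
servo_tool([
  [-0.02,0,0],
  [0,0,0],
  [0,0,0],
], claw=[1,1,1], yaw=[0,0,0])

```text
clock: 20.25
position: [0.4506, -0.1207, 0.1375]
tool_rot: [-0.424, -0.566, -0.424, 0.566]
force: [0.3, -0.3, -1.6]
width: 0.0137
```

```bash
python3 - <<'E'
from h import *
o,A=st();s,c=snap("side","pics/s3.png");im=s["pixels"][:,:,::-1]
a=cv2.imread("pics/s1.png").astype(int);d=np.abs(a-im).sum(2)[282:365,255:318];print("tray diff",(d>90).sum(),"max rows",np.where((d>90).any(1))[0][[0,-1]]+282,np.where((d>90).any(0))[0][[0,-1]]+255)
go([.4876,-.4022,.138])
# core in tray expected pixel
print(proj(c,[.4796,-.4645,.067]),proj(c,[.4796,-.4645,.004]))
# white tray corners by threshold
cv2.imwrite("pics/s3c.png",cv2.resize(im[150:380,210:360],None,fx=2.6,fy=2.6,interpolation=cv2.INTER_CUBIC))
E
```

```text
t 20.25 p [ 0.4506 -0.1207  0.1375] y-ax ang -0.2844 down [-6.e-04  4.e-04 -1.e+00] F [ 0.3 -0.3 -1.6] w 0.0137 q7 0.09
tray diff 295 max rows [320 353] [275 296]
yaw 0 shift [-0.0009  0.1147  0.2597] noturn shift [-0.0009  0.1147  0.2597]
[[284.88883437 327.43026528]] [[286.95560247 349.2176374 ]]
```

The side difference is confined to the new core, so the tray hasn't moved and core 2 is standing in it. Core 1 goes to the tray's middle.

Emit:
servo_tool([
  [0,0.019,0.0433],
  [0,0.019,0.0433],
  [0,0.019,0.0433],
  [0,0.019,0.0433],
  [0,0.019,0.0433],
], claw=[1,1,1,1,1], yaw=[0,0,0,0,0])

```text
clock: 20.92
position: [0.481, -0.3565, 0.1364]
tool_rot: [-0.423, -0.566, -0.425, 0.566]
force: [0.6, -0.1, -1.4]
width: 0.0137
```

Emit:
servo_tool([
  [0,0.0195,0.043],
  [0,0,0],
  [0.03,0,0],
  [0.03,0,0],
  [0.02,0,0],
], claw=[1,1,1,1,1], yaw=[0,0,0,0,0])

```text
clock: 21.55
position: [0.4873, -0.4003, 0.0554]
tool_rot: [-0.423, -0.566, -0.426, 0.566]
force: [0.0, -0.0, -1.8]
width: 0.0134
```

Emit:
servo_tool([
  [0.012,0,0],
  [0.003,0,0],
  [0,0,0],
  [0.0005,0,0],
  [0,0,0],
], claw=[1,1,1,1,1], yaw=[0,0,0,0,0])

```text
clock: 22.18
position: [0.4883, -0.4024, 0.0429]
tool_rot: [0.424, 0.566, 0.424, -0.566]
force: [-0.7, 0.4, -1.6]
width: 0.0138
```

```bash
python3 - <<'E'
from h import *
st()
E
```

```text
t 22.18 p [ 0.4883 -0.4024  0.0429] y-ax ang -0.285 down [ 1.e-03 -5.e-04 -1.e+00] F [-0.7  0.4 -1.6] w 0.0138 q7 0.704
```

Emit:
servo_tool([
  [0.001,0,0],
  [0.001,0,0],
  [0.0005,0,0],
  [0.0005,0,0],
  [0,0,0],
], claw=[1,1,1,1,1], yaw=[0,0,0,0,0])

```text
clock: 22.8
position: [0.488, -0.4021, 0.04]
tool_rot: [0.424, 0.566, 0.424, -0.566]
force: [-0.9, 2.2, 5.1]
width: 0.0135
```

Emit:
servo_tool([
  [0.0003,0,0],
  [0,0,0],
], claw=[1,1], yaw=[0,0])

```text
clock: 23.05
position: [0.488, -0.4022, 0.0399]
tool_rot: [0.424, 0.566, 0.424, -0.566]
force: [-1.9, 2.0, 7.8]
width: 0.0139
```

```bash
python3 - <<'E'
from h import *
st()
E
```

```text
t 23.05 p [ 0.488  -0.4022  0.0399] y-ax ang -0.2851 down [ 3.e-04  6.e-04 -1.e+00] F [-1.9  2.   7.8] w 0.0139 q7 0.707
```

Contact. I'll release, rise, and turn for wing 0.

Emit:
servo_tool([
  [-0.0005,0,0],
  [0,0,0],
  [0,0,0],
  [0,0,0],
  [-0.015,0,0],
], claw=[1,-0.3,-0.3,-0.3,-0.3], yaw=[0,0,0,0,0])

```text
clock: 23.68
position: [0.4873, -0.4016, 0.0538]
tool_rot: [-0.423, -0.566, -0.425, 0.566]
force: [0.3, -0.8, -1.1]
width: 0.046
```

Emit:
servo_tool([
  [-0.025,0,0],
  [-0.03,0,0],
  [-0.03,0,0],
  [0,0,0],
  [0,0,0],
], claw=[-0.3,-0.3,-0.3,-0.3,-0.3], yaw=[0,0,-0.149,-0.149,-0.149])

```text
clock: 24.3
position: [0.4884, -0.4027, 0.1413]
tool_rot: [0.541, 0.457, 0.539, -0.457]
force: [-0.7, 0.3, -0.1]
width: 0.0561
```

Emit:
servo_tool([
  [0,0,0],
  [0,0,0],
  [0,0,0],
], claw=[-0.3,-0.3,-0.3], yaw=[-0.149,0,0])

```text
clock: 24.68
position: [0.488, -0.4024, 0.14]
tool_rot: [0.571, 0.417, 0.571, -0.417]
force: [0.2, -0.3, 0.1]
width: 0.0563
```

```bash
python3 - <<'E'
from h import *
st();go([.4543,-.2104,.110],.31)
E
```

```text
t 24.68 p [ 0.488  -0.4024  0.14  ] y-ax ang 0.3086 down [ 5.e-04 -4.e-04 -1.e+00] F [ 0.2 -0.3  0.1] w 0.0563 q7 1.149
yaw -0.0014 shift [ 0.0299  0.0264 -0.1932] noturn shift [ 0.0299  0.0262 -0.1932]
```

Emit:
servo_tool([
  [0,0.0066,-0.0483],
  [0.01,0.0066,-0.0483],
  [0.01,0.0066,-0.0483],
  [0.01,0.0066,-0.0483],
  [0,0,0],
], claw=[-0.3,-0.3,-0.3,-0.3,-0.3], yaw=[0,0,0,0,0])

```text
clock: 25.3
position: [0.4531, -0.2059, 0.1087]
tool_rot: [0.571, 0.415, 0.574, -0.415]
force: [-0.4, 0.2, 0.3]
width: 0.0564
```

Emit:
servo_tool([
  [0,0,0],
  [0,0,0],
], claw=[-0.3,-0.3], yaw=[0,0])

```text
clock: 25.55
position: [0.4545, -0.2118, 0.11]
tool_rot: [0.571, 0.417, 0.57, -0.417]
force: [-0.1, 0.0, -0.5]
width: 0.0569
```

```bash
python3 - <<'E'
from h import *
st();go([.4543,-.2104,.045],.31);s,c=snap("wrist","pics/w6.png");print(proj(c,[.4543,-.2104,.072]))
E
```

```text
t 25.55 p [ 0.4545 -0.2118  0.11  ] y-ax ang 0.3084 down [ 0.0011 -0.0011 -1.    ] F [-0.1  0.  -0.5] w 0.0569 q7 0.854
yaw -0.0016 shift [ 0.065   0.0002 -0.0015] noturn shift [ 0.065   0.0002 -0.0015]
[[316.33652129 264.19916402]]
```

View pics/w6.png

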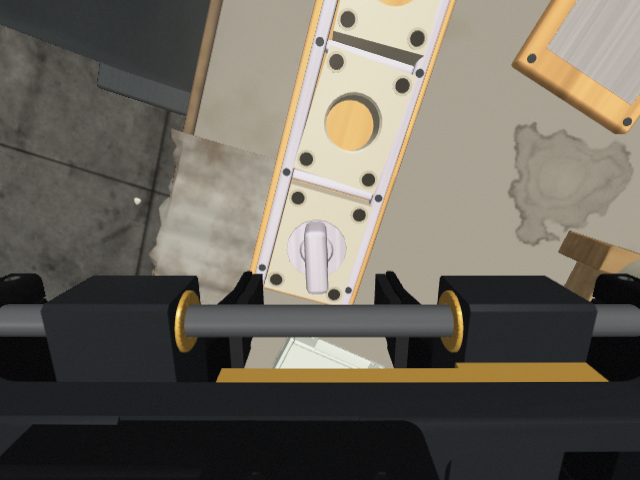

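Wing 0 at (317,258) is parallel to the jaws and centred. I'll descend, grip and twist, as before.

Emit:
servo_tool([
  [0.025,0,-0.0015],
  [0.02,0,0],
  [0.02,0,0],
  [0,0,0],
  [0,0,0],
], claw=[-0.3,-0.3,-0.3,-0.3,-0.3], yaw=[0,0,0,0,0])

```text
clock: 26.22
position: [0.454, -0.2096, 0.0451]
tool_rot: [0.572, 0.417, 0.571, -0.417]
force: [-0.5, -0.6, 0.6]
width: 0.0567
```

Emit:
servo_tool([
  [0,0,0],
  [0,0,0],
  [0,0,0],
  [0,0,0],
  [0,0,0],
], claw=[1,1,1,1,1], yaw=[0,0,0,0,0])

```text
clock: 26.85
position: [0.4529, -0.2088, 0.0445]
tool_rot: [0.571, 0.416, 0.572, -0.417]
force: [-4.2, -0.8, 2.8]
width: 0.0147
```

Emit:
servo_tool([
  [0,0,0],
  [0,0,0],
  [-0.0005,0,0],
  [-0.001,0,0],
], claw=[1,1,1,1], yaw=[0.17,0.17,-0.17,-0.17])

```text
clock: 27.35
position: [0.4525, -0.2088, 0.0453]
tool_rot: [0.572, 0.415, 0.573, -0.416]
force: [-1.0, -1.2, -5.3]
width: 0.0135
```

```bash
python3 - <<'E'
from h import *
st()
E
```

```text
t 27.35 p [ 0.4525 -0.2088  0.0453] y-ax ang 0.3158 down [-2.1e-03 -2.0e-04 -1.0e+00] F [-1.  -1.2 -5.3] w 0.0135 q7 0.917
```

Emit:
servo_tool([
  [-0.001,0,0],
  [-0.001,0,0],
  [-0.001,0,0],
  [-0.001,0,0],
  [-0.001,0,0],
], claw=[1,1,1,1,1], yaw=[-0.17,-0.17,0.17,0.17,0.17])

```text
clock: 27.98
position: [0.4524, -0.2085, 0.0502]
tool_rot: [0.532, 0.464, 0.534, -0.465]
force: [0.7, -0.5, -6.4]
width: 0.0136
```

Emit:
servo_tool([
  [-0.001,0,0],
  [-0.001,0,0],
  [-0.001,0,0],
  [-0.001,0,0],
  [0,0,0],
], claw=[1,1,1,1,1], yaw=[0.17,-0.17,-0.17,-0.17,-0.17])

```text
clock: 28.6
position: [0.4518, -0.2088, 0.0544]
tool_rot: [0.633, 0.312, 0.636, -0.313]
force: [-2.5, -2.0, -0.7]
width: 0.013
```

```bash
python3 - <<'E'
from h import *
st();s,c=snap("wrist","pics/w7.png")
w4=load("pics/w6.png")
for uv in((298,198),(359,215)):
    X=ray(w4,uv,.036);print(proj(c,X).round(1),proj(c,X+[0,0,.009]).round(1))
g=s["pixels"][:,:,::-1];g=g[:300];m=(g.max(2)<75).astype(np.uint8)
n,l,S,C=cv2.connectedComponentsWithStats(m)
for i in range(1,n):
    if 80<S[i,4]<900 and 200<C[i][0]<450:print(C[i].round(1),S[i,4])
E
```

```text
t 28.6 p [ 0.4518 -0.2088  0.0544] y-ax ang 0.6556 down [-3.3e-03  6.0e-04 -1.0e+00] F [-2.5 -2.  -0.7] w 0.013 q7 1.185
[[317.8 216.4]] [[317.7 219.9]]
[[382.5 262. ]] [[385.5 267.5]]
[427.   69.1] 260
[345.5 172.6] 206
[314.6 214.9] 188
[409.3 224.3] 183
[381.9 258.2] 169
[292.3 287.1] 537
[344.8 287.1] 543
```

Emit:
servo_tool([
  [-0.001,0,0],
  [-0.001,0,0],
  [-0.001,0,0],
  [-0.001,0,0],
  [-0.0015,0,0],
], claw=[1,1,1,1,1], yaw=[0.17,0.17,0.17,-0.17,-0.17])

```text
clock: 29.28
position: [0.4532, -0.2086, 0.0602]
tool_rot: [0.605, 0.365, 0.606, -0.366]
force: [-0.7, -1.0, -2.4]
width: 0.0141
```

Emit:
servo_tool([
  [-0.002,0,0],
  [-0.005,0,0],
  [-0.01,0,0],
  [-0.02,0,0],
  [-0.02,0,0],
], claw=[1,1,1,1,1], yaw=[0.17,0.17,0.17,0,0])

```text
clock: 29.9
position: [0.4534, -0.2084, 0.1177]
tool_rot: [-0.492, -0.508, -0.492, 0.508]
force: [0.3, -0.3, -1.5]
width: 0.0136
```

Emit:
servo_tool([
  [-0.02,0,0],
  [0,0,0],
  [0,0,0],
], claw=[1,1,1], yaw=[0.11,0,0])

```text
clock: 30.28
position: [0.4531, -0.2082, 0.1368]
tool_rot: [-0.464, -0.533, -0.465, 0.533]
force: [0.0, -0.4, -1.7]
width: 0.0134
```

```bash
python3 - <<'E'
from h import *
o,A=st();s,c=snap("side","pics/s4.png");im=s["pixels"][:,:,::-1]
a=cv2.imread("pics/s3.png").astype(int);d=np.abs(a-im).sum(2)[276:365,255:318];q=d>90;print("tray diff",q.sum())
if q.any():print(np.where(q.any(1))[0][[0,-1]]+276,np.where(q.any(0))[0][[0,-1]]+255)
go([.4959,-.3428,.138])
cv2.imwrite("pics/s4c.png",cv2.resize(im[150:380,210:360],None,fx=2.6,fy=2.6,interpolation=cv2.INTER_CUBIC))
E
```

```text
t 30.27 p [ 0.4531 -0.2082  0.1368] y-ax ang -0.1379 down [-1.1e-03  6.0e-04 -1.0e+00] F [ 0.  -0.4 -1.7] w 0.0134 q7 0.434
tray diff 220
[298 330] [276 296]
yaw 0 shift [-0.0016  0.0611  0.1273] noturn shift [-0.0016  0.0611  0.1273]
```

View pics/s4c.png

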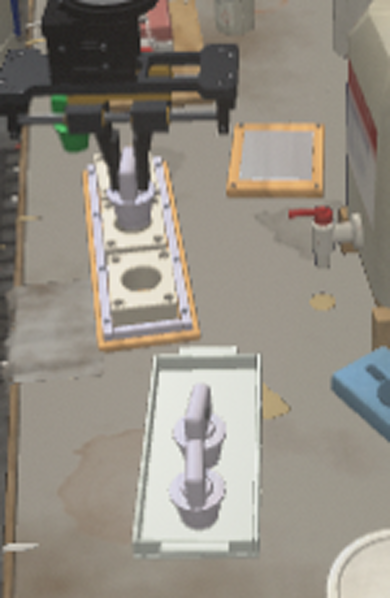

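Two cores stand upright in the unmoved tray, at s4c (200,420) and (196,485), and core 0 is out with its casting left in the bay at (142,285). I'll place core 0 at the near end of the tray.

Emit:
servo_tool([
  [0,0.0204,0.0424],
  [0,0.0204,0.0424],
  [0,0.0203,0.0425],
  [0,0,0],
  [0.03,0,0],
], claw=[1,1,1,1,1], yaw=[0,0,0,0,0])

```text
clock: 30.95
position: [0.4973, -0.3442, 0.1078]
tool_rot: [0.465, 0.534, 0.463, -0.533]
force: [-0.3, 0.6, -2.2]
width: 0.0137
```

Emit:
servo_tool([
  [0.03,0,0],
  [0.02,0,0],
  [0.012,0,0],
  [0.002,0,0],
  [0,0,0],
], claw=[1,1,1,1,1], yaw=[0,0,0,0,0])

```text
clock: 31.58
position: [0.4969, -0.3436, 0.0441]
tool_rot: [0.464, 0.534, 0.464, -0.533]
force: [0.1, -0.4, -0.9]
width: 0.0134
```

Emit:
servo_tool([
  [0.001,0,0],
  [0,0,0],
], claw=[1,1], yaw=[0,0])

```text
clock: 31.82
position: [0.4967, -0.3434, 0.0431]
tool_rot: [0.464, 0.534, 0.464, -0.533]
force: [0.2, -0.5, -2.6]
width: 0.0134
```

```bash
python3 - <<'E'
from h import *
st()
E
```

```text
t 31.82 p [ 0.4967 -0.3434  0.0431] y-ax ang -0.1389 down [ 9.e-04 -3.e-04 -1.e+00] F [ 0.2 -0.5 -2.6] w 0.0134 q7 0.744
```

Emit:
servo_tool([
  [0.001,0,0],
  [0.001,0,0],
  [0.001,0,0],
  [0.0005,0,0],
  [0,0,0],
], claw=[1,1,1,1,1], yaw=[0,0,0,0,0])

```text
clock: 32.45
position: [0.4964, -0.3433, 0.0397]
tool_rot: [0.464, 0.534, 0.464, -0.533]
force: [-1.9, 1.2, 4.7]
width: 0.0135
```

```bash
python3 - <<'E'
from h import *
st()
E
```

```text
t 32.45 p [ 0.4964 -0.3433  0.0397] y-ax ang -0.1391 down [ 3.e-04  5.e-04 -1.e+00] F [-1.9  1.2  4.7] w 0.0135 q7 0.747
```

Emit:
servo_tool([
  [-0.0004,0,0],
  [0,0,0],
  [0,0,0],
  [0,0,0],
  [-0.015,0,0],
], claw=[1,-0.3,-0.3,-0.3,-0.3], yaw=[0,0,0,0,0])

```text
clock: 33.08
position: [0.4957, -0.3427, 0.0539]
tool_rot: [-0.463, -0.533, -0.465, 0.534]
force: [0.9, -0.2, 0.5]
width: 0.0459
```

Emit:
servo_tool([
  [-0.025,0,0],
  [-0.03,0,0],
  [0,0,0],
  [0,0,0],
  [0,0,0],
], claw=[-0.3,-0.3,-1,-1,-1], yaw=[0,0,-0.172,0,0])

```text
clock: 33.7
position: [0.4963, -0.3433, 0.1095]
tool_rot: [0.507, 0.492, 0.508, -0.492]
force: [0.9, 1.1, 0.2]
width: 0.0786
```

```bash
python3 - <<'E'
from h import *
st();go([.4541,-.2104,.08],.033)
E
```

```text
t 33.7 p [ 0.4963 -0.3433  0.1095] y-ax ang 0.0305 down [-1.e-04  2.e-04 -1.e+00] F [0.9 1.1 0.2] w 0.0786 q7 0.839
yaw -0.0025 shift [ 0.0296 -0.0377 -0.1342] noturn shift [ 0.0296 -0.0381 -0.1341]
```

Emit:
servo_tool([
  [0,-0.0127,-0.0447],
  [0.015,-0.0127,-0.0447],
  [0.015,-0.0127,-0.0447],
  [0,0,0],
  [0,0,0],
], claw=[-1,-1,-1,-1,-1], yaw=[0,0,0,0,0])

```text
clock: 34.33
position: [0.4545, -0.2112, 0.0797]
tool_rot: [0.508, 0.492, 0.508, -0.492]
force: [-0.4, -0.3, 0.1]
width: 0.0869
```

```bash
python3 - <<'E'
from h import *
st();go([.4541,-.2104,.022],.033);s,c=snap("wrist","pics/w8.png")
s,c=snap("side","pics/s5.png");im=s["pixels"][:,:,::-1].astype(int)
a=cv2.imread("pics/s4.png").astype(int);d=np.abs(a-im).sum(2)[276:365,255:318];q=d>90;print("tray diff",q.sum())
print(np.where(q.any(1))[0][[0,-1]]+276,np.where(q.any(0))[0][[0,-1]]+255)
E
```

```text
t 34.33 p [ 0.4545 -0.2112  0.0797] y-ax ang 0.0319 down [ 7.e-04 -9.e-04 -1.e+00] F [-0.4 -0.3  0.1] w 0.0869 q7 0.66
yaw -0.0011 shift [ 0.0577 -0.0004 -0.0009] noturn shift [ 0.0577 -0.0004 -0.0009]
tray diff 213
[278 308] [279 298]
```

Emit:
servo_tool([
  [0.025,0,-0.0009],
  [0.02,0,0],
  [0.0105,0,0],
  [0,0,0],
  [0,0,0],
], claw=[-1,-1,-1,-1,-1], yaw=[0,0,0,0,0])

```text
clock: 35.05
position: [0.4544, -0.2103, 0.0245]
tool_rot: [0.508, 0.492, 0.508, -0.492]
force: [-0.4, 0.5, -0.3]
width: 0.0873
```

Emit:
servo_tool([
  [0.001,0,0],
  [0,0,0],
  [0,0,0],
  [0,0,0],
  [0,0,0],
], claw=[1,1,1,1,1], yaw=[0,0,0,0,0], newtons=35)

```text
clock: 35.67
position: [0.4531, -0.2097, 0.023]
tool_rot: [0.508, 0.492, 0.509, -0.492]
force: [-2.0, 0.3, 4.6]
width: 0.0579
```

```bash
python3 - <<'E'
from h import *
st()
E
```

```text
t 35.67 p [ 0.4531 -0.2097  0.023 ] y-ax ang 0.0328 down [-1.3e-03  5.0e-04 -1.0e+00] F [-2.   0.3  4.6] w 0.0579 q7 0.725
```

Emit:
servo_tool([
  [-0.003,0,0],
  [-0.008,0,0],
  [-0.02,0,0],
  [-0.03,0,0],
  [-0.03,0,0],
], claw=[1,1,1,1,1], yaw=[0,0,0,0,0])

```text
clock: 36.3
position: [0.4542, -0.2094, 0.1151]
tool_rot: [0.508, 0.492, 0.508, -0.492]
force: [0.0, 0.3, -3.1]
width: 0.0576
```

Emit:
servo_tool([
  [0,0,0],
  [0,0,0],
  [0,0,0],
], claw=[1,1,1], yaw=[0.113,0.113,0])

```text
clock: 36.67
position: [0.4542, -0.2093, 0.1142]
tool_rot: [0.45, 0.546, 0.45, -0.545]
force: [0.9, 0.3, -3.8]
width: 0.0578
```

```bash
python3 - <<'E'
from h import *
st();b=np.load("poses.npz")["b"];print(b);go([b[0],b[1],.114],b[2])
s,c=snap("wrist","pics/w9.png")
E
```

```text
t 36.67 p [ 0.4542 -0.2093  0.1142] y-ax ang -0.1913 down [ 8.e-04 -1.e-04 -1.e+00] F [ 0.9  0.3 -3.8] w 0.0578 q7 0.427
[ 0.60605905  0.00518121 -0.19336024]
yaw 0.0021 shift [ 0.0003  0.1078 -0.2397] noturn shift [ 0.0003  0.1083 -0.2395]
```

View pics/w9.png

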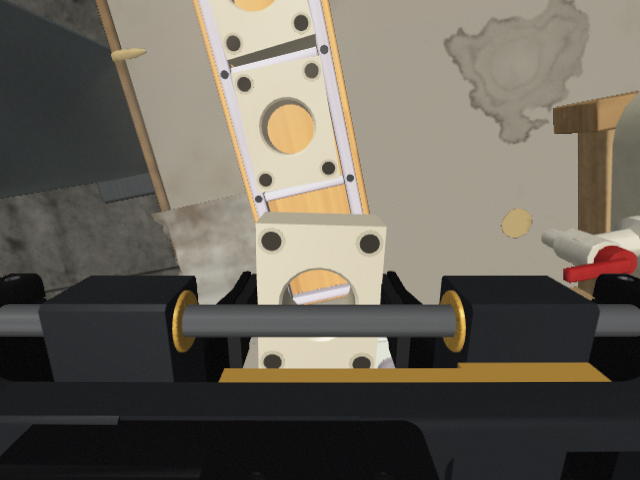

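```bash
python3 - <<'E'
from h import *
s=load("pics/side0.png");sc=load("pics/scene0.png")
C=lambda u,v:(u/3.8+200,v/3.8+225)
print("wood foot corner",ray(sc,C(272,205),0),"left",ray(sc,C(150,160),0),"tap",ray(sc,C(325,60),.08),"can corner left bottom",ray(sc,C(262,135),.045),ray(sc,C(70,40),.045))
print("side: wood",ray(s,(345,268),.04),"can left edge", [ray(s,(344,v),.12).round(3) for v in (170,200,230)])
go([.6061,.0055,.114])
E
```

```text
wood foot corner [ 0.64605745 -0.15139858  0.        ] left [ 0.75821534 -0.15797624  0.        ] tap [ 0.64490033 -0.2167005   0.08      ] can corner left bottom [ 0.65810557 -0.16093372  0.045     ] [ 0.87598575 -0.20950368  0.045     ]
side: wood [ 0.62977292 -0.28391854  0.04      ] can left edge [array([0.686, 0.022, 0.12 ]), array([ 0.657, -0.127,  0.12 ]), array([ 0.633, -0.249,  0.12 ])]
yaw 0 shift [ 2.000e-04  1.085e-01 -2.398e-01] noturn shift [ 2.000e-04  1.085e-01 -2.398e-01]
```

Emit:
servo_tool([
  [0,-0.0103,-0.0527],
  [0,-0.0103,-0.0527],
  [0,-0.0103,-0.0527],
  [0,-0.0103,-0.0527],
  [0,0.0497,-0.0097],
], claw=[1,1,1,1,1], yaw=[0,0,0,0,0])

```text
clock: 37.35
position: [0.5011, 0.0117, 0.1131]
tool_rot: [-0.45, -0.543, -0.455, 0.544]
force: [1.2, -1.3, -2.2]
width: 0.0575
```

Emit:
servo_tool([
  [0,0.0497,-0.0097],
  [0,0.0497,-0.0097],
  [0,0,0],
  [0,0,0],
  [0,0,0],
], claw=[1,1,1,1,1], yaw=[0,0,0,0,0])

```text
clock: 37.98
position: [0.6045, 0.0051, 0.1137]
tool_rot: [-0.449, -0.546, -0.45, 0.546]
force: [0.2, -0.1, -3.1]
width: 0.0576
```

```bash
python3 - <<'E'
from h import *
st();go([.6061,.0055,.027],-.1934)
s,c=snap("side","pics/s6.png")
E
```

```text
t 37.98 p [0.6045 0.0051 0.1137] y-ax ang -0.1929 down [-1.3e-03  5.0e-04 -1.0e+00] F [ 0.2 -0.1 -3.1] w 0.0576 q7 0.0
yaw 0.0005 shift [ 0.0867  0.0016 -0.0007] noturn shift [ 0.0867  0.0016 -0.0007]
```

Emit:
servo_tool([
  [0.025,0.0016,-0.0007],
  [0.03,0,0],
  [0.02,0,0],
  [0.009,0,0],
  [0,0,0],
], claw=[1,1,1,1,1], yaw=[0,0,0,0,0])

```text
clock: 38.65
position: [0.6074, 0.0055, 0.0298]
tool_rot: [-0.449, -0.546, -0.45, 0.546]
force: [0.5, -0.9, -3.2]
width: 0.0577
```

Emit:
servo_tool([
  [0.001,0,0],
  [0.0005,0,0],
  [0.0005,0,0],
  [0,0,0],
  [0,0,0],
], claw=[1,1,1,1,1], yaw=[0,0,0,0,0])

```text
clock: 39.28
position: [0.6076, 0.0055, 0.028]
tool_rot: [0.45, 0.546, 0.449, -0.546]
force: [-0.5, 0.9, -3.4]
width: 0.0579
```

```bash
python3 - <<'E'
from h import *
st()
E
```

```text
t 39.27 p [0.6076 0.0055 0.028 ] y-ax ang -0.193 down [ 2.e-04  1.e-04 -1.e+00] F [-0.5  0.9 -3.4] w 0.0579 q7 0.059
```

Emit:
servo_tool([
  [0.0005,0,0],
  [0.0005,0,0],
  [0.0003,0,0],
  [0,0,0],
  [0,0,0],
], claw=[1,1,1,1,1], yaw=[0,0,0,0,0])

```text
clock: 39.9
position: [0.6075, 0.0055, 0.0271]
tool_rot: [0.449, 0.546, 0.45, -0.546]
force: [-1.5, 0.1, 4.1]
width: 0.0579
```

```bash
python3 - <<'E'
from h import *
st()
E
```

```text
t 39.9 p [0.6075 0.0055 0.0271] y-ax ang -0.1931 down [ 0.e+00  4.e-04 -1.e+00] F [-1.5  0.1  4.1] w 0.0579 q7 0.06
```

Emit:
servo_tool([
  [0,0,0],
  [0,0,0],
  [0,0,0],
  [0,0,0],
  [-0.02,0,0],
], claw=[0,-0.8,-1,-1,-1], yaw=[0,0,0,0,0])

```text
clock: 40.52
position: [0.6064, 0.0055, 0.0459]
tool_rot: [-0.449, -0.545, -0.45, 0.547]
force: [0.6, -0.4, 0.4]
width: 0.0845
```

Emit:
servo_tool([
  [-0.03,0,0],
  [-0.02,0,0],
  [0,0,0],
  [0,0,0],
  [0,0,0],
], claw=[-1,-1,-1,-1,-1], yaw=[0,0,-0.113,-0.113,0])

```text
clock: 41.15
position: [0.6077, 0.0055, 0.0975]
tool_rot: [0.508, 0.492, 0.508, -0.492]
force: [0.4, -0.4, -0.5]
width: 0.0874
```

```bash
python3 - <<'E'
from h import *
st();go([.4514,-.1224,.08],.033)
E
```

```text
t 41.15 p [0.6077 0.0055 0.0975] y-ax ang 0.0315 down [ 1.e-03  6.e-04 -1.e+00] F [ 0.4 -0.4 -0.5] w 0.0874 q7 0.201
yaw -0.0015 shift [ 0.0173 -0.1605  0.1226] noturn shift [ 0.0173 -0.1603  0.1229]
```

Emit:
servo_tool([
  [0,-0.0401,0.0307],
  [0,-0.0401,0.0307],
  [0.0085,-0.0401,0.0307],
  [0.0085,-0.0401,0.0307],
  [0,0,0],
], claw=[-1,-1,-1,-1,-1], yaw=[0,0,0,0,0])

```text
clock: 41.78
position: [0.4474, -0.1249, 0.0794]
tool_rot: [0.505, 0.493, 0.507, -0.494]
force: [1.8, 0.9, 0.3]
width: 0.0866
```

Emit:
servo_tool([
  [0,0,0],
  [0,0,0],
], claw=[-1,-1], yaw=[0,0])

```text
clock: 42.02
position: [0.4527, -0.1217, 0.0799]
tool_rot: [0.509, 0.492, 0.508, -0.491]
force: [0.3, -0.3, 0.2]
width: 0.087
```

```bash
python3 - <<'E'
from h import *
st();s,c=snap("wrist","pics/w10.png")
go([.4514,-.1224,.023],.033)
E
```

```text
t 42.02 p [ 0.4527 -0.1217  0.0799] y-ax ang 0.0344 down [ 0.0013  0.     -1.    ] F [ 0.3 -0.3  0.2] w 0.087 q7 0.457
yaw 0.0016 shift [ 0.0568 -0.0012  0.0006] noturn shift [ 0.0568 -0.0012  0.0006]
```

Emit:
servo_tool([
  [0.025,-0.001,0],
  [0.02,0,0],
  [0.0105,0,0],
  [0,0,0],
  [0,0,0],
], claw=[-1,-1,-1,-1,-1], yaw=[0,0,0,0,0])

```text
clock: 42.7
position: [0.4509, -0.1226, 0.0246]
tool_rot: [0.509, 0.492, 0.508, -0.491]
force: [0.5, 0.4, -0.9]
width: 0.0867
```

Emit:
servo_tool([
  [0.001,0,0],
  [0,0,0],
  [0,0,0],
  [0,0,0],
  [0,0,0],
], claw=[1,1,1,1,1], yaw=[0,0,0,0,0])

```text
clock: 43.32
position: [0.4499, -0.1226, 0.0232]
tool_rot: [0.508, 0.492, 0.508, -0.492]
force: [-1.2, 0.5, 2.8]
width: 0.0577
```

```bash
python3 - <<'E'
from h import *
st()
E
```

```text
t 43.33 p [ 0.4499 -0.1226  0.0232] y-ax ang 0.0328 down [-5.e-04  3.e-04 -1.e+00] F [-1.2  0.5  2.8] w 0.0577 q7 0.534
```

Emit:
servo_tool([
  [-0.003,0,0],
  [-0.008,0,0],
  [-0.02,0,0],
  [-0.03,0,0],
  [-0.03,0,0],
], claw=[1,1,1,1,1], yaw=[0,0,0,0,0])

```text
clock: 43.95
position: [0.4499, -0.1225, 0.1151]
tool_rot: [0.508, 0.492, 0.508, -0.492]
force: [0.3, -0.5, -3.4]
width: 0.0578
```

Emit:
servo_tool([
  [0,0,0],
  [0,0,0],
  [0,0,0],
  [0,0,0],
], claw=[1,1,1,1], yaw=[0.113,0.113,0,0])

```text
clock: 44.45
position: [0.4501, -0.1224, 0.1141]
tool_rot: [-0.45, -0.545, -0.45, 0.545]
force: [0.3, 0.8, -2.9]
width: 0.0576
```

```bash
python3 - <<'E'
from h import *
st();go([.6075,.005,.114],-.1931)
E
```

```text
t 44.45 p [ 0.4501 -0.1224  0.1141] y-ax ang -0.1912 down [-2.e-04  1.e-04 -1.e+00] F [ 0.3  0.8 -2.9] w 0.0576 q7 0.217
yaw 0.0019 shift [ 1.000e-04  1.300e-01 -1.553e-01] noturn shift [ 1.000e-04  1.303e-01 -1.550e-01]
```

Emit:
servo_tool([
  [0,0.0325,-0.0388],
  [0,0.0325,-0.0388],
  [0,0.0325,-0.0388],
  [0,0.0328,-0.0388],
  [0,0,0],
], claw=[1,1,1,1,1], yaw=[0,0,0,0,0])

```text
clock: 45.08
position: [0.6108, 0.0095, 0.1134]
tool_rot: [0.452, 0.545, 0.452, -0.543]
force: [-1.4, 0.8, -3.0]
width: 0.0576
```

Emit:
servo_tool([
  [0,0,0],
  [0,0,0],
  [0.03,0,0],
  [0,0,0],
  [0,0,0],
], claw=[1,1,1,1,1], yaw=[0,0,0,0,0])

```text
clock: 45.7
position: [0.6081, 0.0041, 0.085]
tool_rot: [0.449, 0.546, 0.449, -0.546]
force: [-0.9, -0.4, -3.6]
width: 0.0579
```

```bash
python3 - <<'E'
from h import *
st();go([.6075,.005,.0555],-.1931)
E
```

```text
t 45.7 p [0.6081 0.0041 0.085 ] y-ax ang -0.1939 down [ 8.e-04  0.e+00 -1.e+00] F [-0.9 -0.4 -3.6] w 0.0579 q7 0.015
yaw -0.0008 shift [ 0.0295 -0.0007 -0.0008] noturn shift [ 0.0295 -0.0007 -0.0008]
```

Emit:
servo_tool([
  [0.015,-0.0007,-0.0008],
  [0.01,0,0],
  [0.002,0,0],
  [0,0,0],
  [0,0,0],
], claw=[1,1,1,1,1], yaw=[0,0,0,0,0])

```text
clock: 46.32
position: [0.6077, 0.0057, 0.0574]
tool_rot: [0.45, 0.546, 0.449, -0.546]
force: [-1.0, -0.7, -3.0]
width: 0.0575
```

Emit:
servo_tool([
  [0.001,0,0],
  [0.0005,0,0],
  [0.0005,0,0],
  [0,0,0],
  [0,0,0],
], claw=[1,1,1,1,1], yaw=[0,0,0,0,0])

```text
clock: 46.95
position: [0.6074, 0.0057, 0.0553]
tool_rot: [0.449, 0.546, 0.45, -0.546]
force: [-0.4, 0.3, -1.4]
width: 0.0579
```

```bash
python3 - <<'E'
from h import *
st()
E
```

```text
t 46.95 p [0.6074 0.0057 0.0553] y-ax ang -0.193 down [ 0.e+00  2.e-04 -1.e+00] F [-0.4  0.3 -1.4] w 0.0579 q7 0.033
```

Emit:
servo_tool([
  [0.0005,0,0],
  [0,0,0],
  [0,0,0],
  [0,0,0],
  [0,0,0],
], claw=[1,1,0,-0.8,-1], yaw=[0,0,0,0,0])

```text
clock: 47.58
position: [0.6078, 0.0056, 0.0546]
tool_rot: [0.45, 0.546, 0.449, -0.546]
force: [0.1, 0.4, -0.5]
width: 0.0705
```

Emit:
servo_tool([
  [0,0,0],
  [-0.015,0,0],
  [-0.03,0,0],
  [0,0,0],
  [0,0,0],
], claw=[-1,-1,-1,-1,-1], yaw=[0,0,0,-0.113,-0.113])

```text
clock: 48.2
position: [0.6081, 0.0057, 0.1012]
tool_rot: [0.51, 0.491, 0.509, -0.49]
force: [-0.8, 1.1, -0.7]
width: 0.0868
```

Emit:
servo_tool([
  [0,0,0],
  [0,0,0],
], claw=[-1,-1], yaw=[0,0])

```text
clock: 48.45
position: [0.6076, 0.0056, 0.1001]
tool_rot: [0.508, 0.492, 0.508, -0.492]
force: [-0.3, -0.1, -0.0]
width: 0.087
```

```bash
python3 - <<'E'
from h import *
st();go([.4482,-.0342,.08],.033)
E
```

```text
t 48.45 p [0.6076 0.0056 0.1001] y-ax ang 0.0312 down [ 6.e-04  1.e-04 -1.e+00] F [-0.3 -0.1 -0. ] w 0.087 q7 0.192
yaw -0.0018 shift [ 0.02   -0.1606  0.0345] noturn shift [ 0.02   -0.1605  0.0348]
```

Emit:
servo_tool([
  [0,-0.0401,0.0087],
  [0,-0.0401,0.0087],
  [0.01,-0.0401,0.0087],
  [0.01,-0.0401,0.0087],
  [0,0,0],
], claw=[-1,-1,-1,-1,-1], yaw=[0,0,0,0,0])

```text
clock: 49.08
position: [0.4442, -0.0351, 0.0789]
tool_rot: [0.506, 0.492, 0.509, -0.493]
force: [1.0, 0.8, 0.3]
width: 0.087
```

Emit:
servo_tool([
  [0,0,0],
  [0,0,0],
], claw=[-1,-1], yaw=[0,0])

```text
clock: 49.32
position: [0.4499, -0.0341, 0.0801]
tool_rot: [0.509, 0.492, 0.508, -0.491]
force: [0.1, 0.4, 0.4]
width: 0.0872
```

```bash
python3 - <<'E'
from h import *
st();go([.4482,-.0342,.0235],.033)
E
```

```text
t 49.33 p [ 0.4499 -0.0341  0.0801] y-ax ang 0.0334 down [ 1.9e-03 -2.0e-04 -1.0e+00] F [0.1 0.4 0.4] w 0.0872 q7 0.244
yaw 0.0004 shift [ 0.0566 -0.0018  0.    ] noturn shift [ 0.0566 -0.0018  0.    ]
```

Emit:
servo_tool([
  [0.025,-0.001,0],
  [0.02,0,0],
  [0.0105,0,0],
  [0,0,0],
  [0,0,0],
], claw=[-1,-1,-1,-1,-1], yaw=[0,0,0,0,0])

```text
clock: 49.95
position: [0.4479, -0.0344, 0.0246]
tool_rot: [0.508, 0.492, 0.508, -0.491]
force: [-0.3, 0.1, -0.4]
width: 0.0869
```

Emit:
servo_tool([
  [0.001,0,0],
  [0,0,0],
  [0,0,0],
  [0,0,0],
  [0,0,0],
], claw=[1,1,1,1,1], yaw=[0,0,0,0,0])

```text
clock: 50.58
position: [0.4471, -0.0343, 0.0232]
tool_rot: [0.508, 0.492, 0.508, -0.492]
force: [-1.2, 0.3, 2.0]
width: 0.0575
```

```bash
python3 - <<'E'
from h import *
st()
E
```

```text
t 50.58 p [ 0.4471 -0.0343  0.0232] y-ax ang 0.0331 down [-3.e-04  3.e-04 -1.e+00] F [-1.2  0.3  2. ] w 0.0575 q7 0.325
```

Emit:
servo_tool([
  [-0.003,0,0],
  [-0.012,0,0],
  [-0.03,0,0],
  [-0.04,0,0],
  [-0.035,0,0],
], claw=[1,1,1,1,1], yaw=[0,0,0,0,0])

```text
clock: 51.2
position: [0.447, -0.0346, 0.1449]
tool_rot: [0.508, 0.492, 0.508, -0.492]
force: [0.4, 0.1, -2.6]
width: 0.0578
```

Emit:
servo_tool([
  [0,0,0],
  [0,0,0],
  [0,0,0],
  [0,0,0],
], claw=[1,1,1,1], yaw=[0.113,0.113,0,0])

```text
clock: 51.7
position: [0.447, -0.0344, 0.1433]
tool_rot: [-0.45, -0.545, -0.45, 0.546]
force: [0.7, 0.2, -1.9]
width: 0.0575
```

```bash
python3 - <<'E'
from h import *
st();go([.6075,.0055,.143],-.193)
E
```

```text
t 51.7 p [ 0.447  -0.0344  0.1433] y-ax ang -0.1914 down [-2.e-04  1.e-04 -1.e+00] F [ 0.7  0.2 -1.9] w 0.0575 q7 -0.046
yaw 0.0016 shift [ 0.0002  0.1499 -0.07  ] noturn shift [ 0.0002  0.15   -0.0697]
```

Emit:
servo_tool([
  [0,0.0375,-0.0174],
  [0,0.0375,-0.0174],
  [0,0.0375,-0.0174],
  [0,0.0375,-0.0175],
  [0,0,0],
], claw=[1,1,1,1,1], yaw=[0,0,0,0,0])

```text
clock: 52.32
position: [0.6103, 0.0066, 0.1425]
tool_rot: [0.451, 0.545, 0.45, -0.545]
force: [-1.0, 0.1, -3.0]
width: 0.0579
```

Emit:
servo_tool([
  [0,0,0],
  [0,0,0],
  [0.03,0,0],
  [0,0,0],
  [0,0,0],
], claw=[1,1,1,1,1], yaw=[0,0,0,0,0])

```text
clock: 52.95
position: [0.6079, 0.005, 0.114]
tool_rot: [0.45, 0.546, 0.449, -0.546]
force: [-0.4, -0.8, -2.8]
width: 0.0577
```

```bash
python3 - <<'E'
from h import *
st();go([.6075,.0055,.0835],-.193)
E
```

```text
t 52.95 p [0.6079 0.005  0.114 ] y-ax ang -0.1933 down [ 8.e-04  2.e-04 -1.e+00] F [-0.4 -0.8 -2.8] w 0.0577 q7 -0.008
yaw -0.0003 shift [ 0.0305 -0.0005 -0.0004] noturn shift [ 0.0305 -0.0005 -0.0004]
```

Contact is expected at a TCP z of about 0.083.

Emit:
servo_tool([
  [0.015,-0.0005,-0.0004],
  [0.01,0,0],
  [0.003,0,0],
  [0,0,0],
  [0,0,0],
], claw=[1,1,1,1,1], yaw=[0,0,0,0,0])

```text
clock: 53.58
position: [0.6077, 0.0057, 0.0854]
tool_rot: [0.45, 0.546, 0.449, -0.546]
force: [-0.2, 0.7, -2.6]
width: 0.0579
```

Emit:
servo_tool([
  [0.001,0,0],
  [0.0005,0,0],
  [0.0005,0,0],
  [0,0,0],
  [0,0,0],
], claw=[1,1,1,1,1], yaw=[0,0,0,0,0])

```text
clock: 54.2
position: [0.6074, 0.0058, 0.0833]
tool_rot: [0.449, 0.546, 0.45, -0.546]
force: [0.4, -0.4, -0.1]
width: 0.0578
```

```bash
python3 - <<'E'
from h import *
st()
E
```

```text
t 54.2 p [0.6074 0.0058 0.0833] y-ax ang -0.193 down [ 1.e-04  3.e-04 -1.e+00] F [ 0.4 -0.4 -0.1] w 0.0578 q7 0.011
```

Emit:
servo_tool([
  [0.0003,0,0],
  [0,0,0],
  [0,0,0],
  [0,0,0],
  [0,0,0],
], claw=[1,0,-0.8,-1,-1], yaw=[0,0,0,0,0])

```text
clock: 54.82
position: [0.6075, 0.0057, 0.0827]
tool_rot: [0.45, 0.546, 0.449, -0.546]
force: [-0.4, -1.4, -0.7]
width: 0.0801
```

Emit:
servo_tool([
  [0,0,0],
  [-0.02,0,0],
  [-0.04,0,0],
  [-0.05,0,0],
  [-0.05,0,0],
], claw=[-1,-1,-1,-1,-1], yaw=[0,0,0,0,0])

```text
clock: 55.45
position: [0.6074, 0.0054, 0.2459]
tool_rot: [0.45, 0.546, 0.449, -0.545]
force: [1.7, 0.3, 0.1]
width: 0.087
```

Emit:
servo_tool([
  [0,-0.05,0.01],
  [0,-0.05,0.01],
  [0,-0.03,0.01],
  [0,0,0],
  [0,0,0],
], claw=[-1,-1,-1,-1,-1], yaw=[0,0,0,0,0])

```text
clock: 56.08
position: [0.4751, 0.0013, 0.244]
tool_rot: [0.45, 0.547, 0.449, -0.545]
force: [0.1, -0.2, -0.5]
width: 0.087
```

```bash
python3 - <<'E'
from h import *
st();ss,c=snap("side","pics/s7.png");im=ss["pixels"][:,:,::-1].copy()
sc,cc=snap("scene","pics/sc7.png");im2=sc["pixels"][:,:,::-1].copy()
p=np.load("poses.npz");
def rect(p,hx,hy,z):return np.array([[p[0]+np.cos(p[2])*a*hx-np.sin(p[2])*b*hy,p[1]+np.sin(p[2])*a*hx+np.cos(p[2])*b*hy,z] for a,b in((1,1),(1,-1),(-1,-1),(-1,1))])
A=cv2.resize(im[150:380,210:370],None,fx=2.4,fy=2.4,interpolation=cv2.INTER_CUBIC)
B=cv2.resize(im2[215:375,180:410],None,fx=1.75*1,fy=1.75,interpolation=cv2.INTER_CUBIC)
def dl(I,c,P,o,f):cv2.polylines(I,[((proj(c,P)-o+.5)*f).astype(int)],True,(0,0,255),1)
cp=[.6075,.0057,-.193]
for I,cm,o,f in((A,c,[210,150],2.4),(B,cc,[180,215],1.75)):
    dl(I,cm,rect(cp,.029,.039,.096),o,f);dl(I,cm,rect(p["t"],.046,.1,.02),o,f)
    for d in(-.061,0,.06):
        X=[p["t"][0]-np.sin(p["t"][2])*d,p["t"][1]+np.cos(p["t"][2])*d]
out=np.zeros((max(A.shape[0],B.shape[0]),A.shape[1]+B.shape[1],3),np.uint8);out[:A.shape[0],:A.shape[1]]=A;out[:B.shape[0],A.shape[1]:]=B
cv2.imwrite("pics/fin.png",out);print(out.shape)
E
```

```text
t 56.08 p [0.4751 0.0013 0.244 ] y-ax ang -0.1931 down [ 2.6e-03  8.0e-04 -1.0e+00] F [ 0.1 -0.2 -0.5] w 0.087 q7 -0.201
(552, 786, 3)
```

View pics/fin.png

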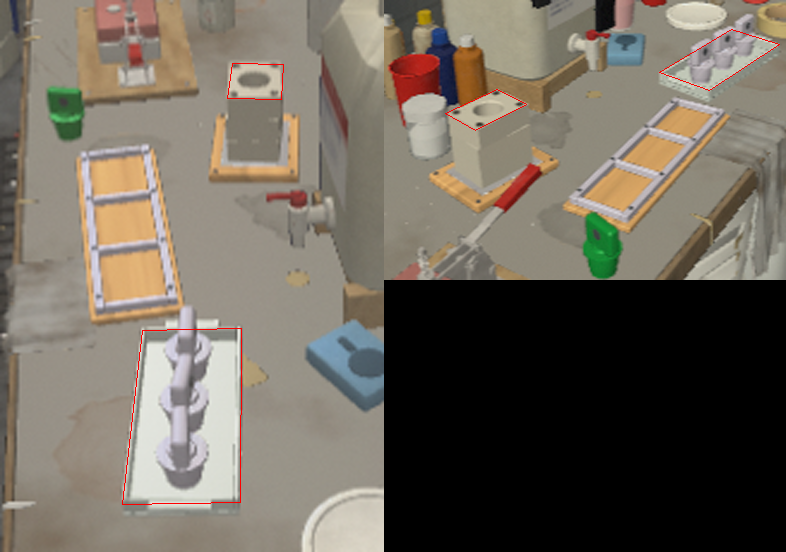

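The last picture shows the pile squarely on the board, with its top matching the expected outline at (255,82). Three cores stand upright in the unmoved tray, at (185,355), (183,400) and (180,458). The mould is empty and the gripper is clear, so I'm handing in.

```bash
python3 -c "
from cell import robot
print(robot.finish_job())"
```

```text
the job is handed in; nothing more can be done
None
```

I twisted all three cores free and stood them on their flat ends in the white tray. Then I piled the three emptied castings on the middle of the curing board. The job was handed in at about 56 s on the robot's clock, and it gave no verdict.

- **Castings during the pulls:** wrist-camera checks of the hole spacing showed each casting still down in its bay with its core about 10 mm up. All three cores then came out cleanly.
- **Pile:** the final side and scene pictures show the pile's top matching the expected outline. All three castings were released within about 1 mm of one another and about 1.5 mm from the measured board centre. They lie parallel to the board's long side.
- **Tray and cores:** all three cores look upright, and the tray has not moved from its starting outline.
- **Left alone:** I never went near the blue mould half, the tape or the green look-alike. The mould half and the look-alike are in place in the final picture; the tape is barely in frame, so I did not check its position there.

No check failed. Calibration is good only to about 2 mm, and the core tilt and tray position were judged by eye from the pictures.

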